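# Key a press gear to its axle and bring the snap ring to the groove

### The arm

A 7-joint arm with a two-finger parallel gripper is mounted at the origin on a cart in front of the work surface, level with it; the furniture and walls round the work are solid. World frame = base frame: x ahead of the robot, y to its left, z up, the work surface at z = 0. Lengths are in m, angles in rad, forces in N, time in s.
With the tool pointing down it reaches from about 0.425 to 1.025 m from the base axis. Payload 9.4 kg.
Tool frame: the origin (TCP) lies on the centre line of the jaws, within the pads' length; the fingertips stand 22 mm ahead of it and the grasp point (between the pads) lies 3 mm ahead of it; z points along the fingers, y is the direction in which the jaws open and shut (so a half turn about z gives the same grasp; the last joint's range is limited). The gripper opens to 85 mm and grips with 20 to 120 N. Pads are 22 mm wide; open, the fingers measure 114 mm over their backs; the gripper's body (76 mm by 85 mm) begins 54 mm behind the grasp point. The pads swing forward as they close: fully open they stand 13 mm farther back than shut.
Start: joints at [1.179, 0.599, -0.003, 1.599, 0.002, 0.943, -0.08], TCP at [0.224, -0.689, 0.253] pointing down, gripper open.
Joint ranges: [-2.57, 2.57], [-0.35, 1.97], [-1.29, 1.29], [0.11, 2.56], [-1.05, 4.19], [0.11, 1.86], [-2.63, 2.63]. Speed limits (rad/s): [2.22, 2.22, 3.01, 3.01, 3.14, 3.14, 3.14].

### API

Orientations are given as a 3x3 rotation matrix whose columns are the frame's x, y, z axes.
In Python, from rig import arm gives the robot as it stands.
- The arm moves only by the tool move_arm, never from a script. Its argument "commands" is a list of rows, each a list of 6 numbers: the shift along the tool's x, y, z in mm, then the turn, a rotation vector about the tool's x, y, z in rad. A call has 1 to 10 rows; each row shifts and turns the commanded pose from where the row before left it, along the tool's axes as they then stand; what a row does not reach is not made up. A row lasts 1/12 s, in which the tool goes at most 41.7 mm and 7.16 degrees, less where a joint would pass 70% of its speed; a pose out of reach is approached as far as the arm can. A call is refused whole if a number of a shift passes 41.7 or a number of a turn 0.125, either way. A call with a gripper value outside its range is refused whole. "grip" is the opening, from 0 (shut) to 1 (fully open), set as the call begins (left out, the last holds). The fingers move at their own pace and stop on an object; "squeeze" is the grip in N (left out, the last holds). Time passes only in rows, so rows that do not move let the fingers close. It gives the time, the measured TCP pose, the force and the opening at its end, in the units of the state.
- arm.sense(): the state, without advancing time (a new reading comes with each control period).
- arm.grab_frame(name): name is "side" or "top" or "wrist"; returns a dict with "img" (480x640x3 uint8, red, green, blue), "range_z" (480x640 float32, m along the optical axis (not along the pixel's ray), 0 where there is no reading), "fx", "fy", "cx", "cy" (pixels), "R" (3x3) and "t" (3): a world point X has camera coordinates R X + t. Camera axes: x right, y down, z forward; pixel columns grow to the right and rows downward; lengths in m; the calibration is good to about 2 mm. The wrist camera is an equidistant fisheye: a pixel r from the principal point sees the ray r / f radians off the axis. A picture is of the moment at which its call begins.
- arm.close_job(): hands the job in, once; it reports no verdict.
Trained networks look in the newest picture that a camera, given by its name, has taken for a name from the list of things; names that differ only in an ending like _2 or _b are one class to them, and where a whole thing is asked for, a point or a joint stands for the part that bears it (a point fixed in the world has none). Each returns a list of dicts, best first, with "score" (0 to 1); they miss things now and then, are a little off and sometimes report something else, mostly with a low value. They report only what shows in the picture. A call takes as long as a camera call.
- arm.recognise(camera, label): "at" ([x, y, z] in m, in the coordinates of the camera as it stood for that picture, good to about 4 mm: the middle of the surface that is visible of it).
- arm.trace(camera, label): "region" (480x640 bool, what is visible of it).
The state is a dict: "clock": time; "joint_positions": joint angles; "joint_velocities": joint speeds; "joint_efforts": joint torques, N m; "position": TCP position; "tool_rot": TCP orientation; "wrist_force": force on the tool from outside, world axes, zero at the start; "torque": the same for the moment, N m; "finger_gap": finger opening in m.
Only numpy, scipy, OpenCV 4.12 (cv2) and the standard library are available. Lean on these libraries where they do the work, as an engineer would, in place of code of your own. Each camera call takes 0.05 s, during which the arm holds its last target. There are 200 camera calls.

### The job

The drive gear is back on the press axle and now needs its key and snap ring: take the flat brass key out of its wooden block, slide it edgewise down the keyway until it is fully home, and let go of it. Then squeeze the snap-ring pliers by their handles to spread the ring on their tips, lift them off their rest, lower the open ring over the axle's end to its groove, and finish while still holding it there, level and fully spread, not pressed hard against the gear, so that I can check the fit before it snaps in. Leave the red ink tin, the tape roll and the ink roller where they are.

Things in the scene. Friction and masses are not known exactly. Their poses are not given: they have to be found in the camera images.
- axle: Upright steel axle stub, 36 mm thick, on a fixed green flange (132 mm across), a grey gear (101 mm across, rim top 36 mm above the bench, rim inside 39 mm off the axis) round it. Origin on its axis at the bench top, z up; x points to the side of the keyway. The gear's hub (60 mm across) has its flat top 62 mm up; the axle ends 84 mm up with a 3 mm chamfer.
- key_seat (a point): Floor of the keyway, 34 mm above the bench, 22.75 mm off the axle's axis: where the key's origin lies when fully home. The keyway is an upright slot 10.5 mm wide with 2 mm lead-in chamfers, cut through the hub wall and 5 mm into the axle (inner end 12.9 mm off the axis), open outwards and, along the whole axle end, at the top.
- groove (a point): On the axle's axis, at mid-height of the snap-ring groove, 65.5 mm above the bench. The groove is 7 mm high (62 to 69 mm, it begins right at the hub's face) and 32 mm across its bottom.
- key: Flat brass key, 8 mm thick, about 70 g, upright. Origin in the middle of its blade's underside, z up, x along the plate towards the finger tab. Blade: x -9 to 9 mm, z 0 to 27 mm, foot tapered to 4.5 mm over the lowest 4 mm. In the keyway its x axis points outwards, like the axle's x axis.
- key_tab (a point): Where to grasp the key, across its 8 mm thickness: on the finger tab (with a hole), 24 mm along x from the key's origin and 30 mm above it. The tab reaches from x 9 to 35 mm and z 16 to 40 mm.
- key_block: Fixed wooden block, 62 x 38 x 32 mm, where the key stands at the start. Origin at the bench top below the key's, same x axis; it reaches from x -52 to 10 mm. Its slot (10 mm wide, floor 16 mm up) is open at the top and at the end x = 10 mm. Short steel pins stand 18 mm or less out of it at x -24 and -40 mm.
- pliers: Snap-ring pliers, 160 mm long, bent tips, orange sleeves, 0.16 kg, level on their rest. Origin on the pivot at mid-thickness, 38 mm above the bench at the start, z up, x from handles to tips. Sleeves 12 mm high and wide, x -34 to -86 mm. Jaws 8 mm thick. A dark ring, 3 mm thick, hangs level below the tips, underside 11 mm under the origin, and stays on them; squeezing spreads it.
- ring (a point): Centre of the opening of the fully spread ring, at mid-thickness: 67.2 mm ahead of the pliers' origin along x and 9.5 mm below it. Jaws and tips stay 21 mm or more away from this point sideways.
- squeeze_point (a point): Where to squeeze: midway between the sleeves, 60 mm behind the pliers' origin. There the handles measure about 54 mm over their outsides at rest (62 mm at the sleeves' rear ends) and 33 mm fully squeezed; the outsides are then parallel to the pliers' x axis.
- handle_l (a joint): Angle of the left handle (the right one moves alike): 0 at rest, 0.171 rad fully squeezed, at a hard stop. A spring opens it; about 7 N at the sleeves reach the stop. The ring's clear opening grows with it from 33 to 39 mm across, against the axle's 36 mm.
- rest: Fixed wooden rest of the pliers: board 134 x 92 x 8 mm with two cross rails, tops 34 mm above the bench: at x -45 to -31 mm and at x 48 to 72 mm; the fingers fit between them. A nut under the pliers' pivot (10 mm across, 8 mm long) sits in an open socket in the front rail: lift straight up first. Origin at the bench top below the squeeze point, x along the pliers.
- ink_tin_red: Ink tin with a red lid, 70 mm across, 40 mm high, a bystander; origin in the middle of its underside.
- masking_tape: Roll of masking tape lying flat, 96 mm across, 25 mm high, a bystander; origin in the middle of its underside.
- brayer: Hand ink roller with a black handle, 187 x 77 x 50 mm, a bystander; origin in the middle of its underside.

How it is judged:
By the outcome, as a careful person would: the job done as asked, in the order asked, and still so for the second after the job is handed in, while the arm keeps its last pose, push and grip.
It also fails if it takes over 51 s, if anything falls off the work surface, if the arm or the gripper's body presses on something with over 40 N, if the wrist force passes 120 N, or if a joint passes its speed limit or range.

## Working session

There is one attempt and no reset: what is moved stays moved. The work goes in short steps, Python scripts to look and compute and a tool call to move; the robot and the scene stay as the last step left them, time stands still between calls to the robot, and variables do not carry over. Pictures are saved under pics/ and viewed, about 8 in all and at most 12, crops included, and the job is handed in when it is done.

Besides the shell and the picture viewer there is one more tool, called after "Request:" as name(argument=value, ...) on one line, values as JSON. move_arm: Moves the arm, as the interface text tells. Its arguments: {"type":"object","properties":{"commands":{"type":"array"},"grip":{"type":"number"},"squeeze":{"type":"number"}},"required":["commands"]}

```bash
ls; mkdir -p pics
cat > h.py <<'E'
import numpy as np, cv2
from rig import arm
def world(f,p): return f["R"].T@(np.asarray(p)-f["t"])
def cloud(f,mask):
    v,u=np.nonzero(mask&(f["range_z"]>0)); z=f["range_z"][v,u]
    p=np.c_[(u-f["cx"])/f["fx"]*z,(v-f["cy"])/f["fy"]*z,z]
    return (p-f["t"])@f["R"]
def save(n,f,crop=None):
    im=f["img"][:,:,::-1]
    cv2.imwrite("pics/"+n,im)
E
python3 - <<'E'
from h import *
np.set_printoptions(precision=4,suppress=True)
ims=[]
for c in("top","side"):
    f=arm.grab_frame(c); save(c+"0.png",f); ims.append(f["img"])
    print(c,f["fx"],f["cx"],f["cy"],"cam",-f["R"].T@f["t"]); print(f["R"])
    for l in("axle","key","key_tab","key_block","pliers","ring","squeeze_point","rest","ink_tin_red","masking_tape","brayer"):
        for d in arm.recognise(c,l)[:2]: print(l,round(d["score"],2),world(f,d["at"]))
print(arm.sense())
E
```

```text
pics
top 433.8849561520763 319.238698465883 240.40900255800753 cam [ 0.4845 -0.0069  0.9226]
[[ 0.0171 -0.9999 -0.0018]
 [-0.99   -0.0166 -0.1402]
 [ 0.1402  0.0042 -0.9901]]
axle 0.97 [ 0.6325 -0.0766  0.0328]
key 0.67 [0.6116 0.1956 0.0404]
key 0.6 [ 0.4845 -0.0975  0.0544]
key_tab 0.31 [0.6222 0.1815 0.0466]
key_block 0.93 [ 0.4817 -0.1324  0.0344]
pliers 0.69 [0.6201 0.1803 0.0445]
ring 0.71 [0.6282 0.1768 0.0443]
squeeze_point 0.93 [0.6234 0.182  0.0426]
squeeze_point 0.38 [ 0.6325 -0.0825  0.0348]
rest 0.94 [0.5949 0.1812 0.0075]
ink_tin_red 0.72 [0.7593 0.02   0.0403]
masking_tape 0.55 [ 0.4726 -0.2559  0.0248]
brayer 0.77 [ 0.7312 -0.2778  0.0371]
brayer 0.3 [ 0.4829 -0.0947  0.0527]
side 481.4356970894661 320.4547007153354 237.33799592468708 cam [ 0.4686 -0.7011  0.6374]
[[ 0.9692 -0.2455 -0.0189]
 [-0.1703 -0.6131 -0.7714]
 [ 0.1778  0.7509 -0.6361]]
key 0.66 [ 0.4833 -0.0998  0.0462]
key_block 0.67 [ 0.4881 -0.1509  0.0357]
key_block 0.48 [ 0.6334 -0.1089  0.0344]
pliers 0.62 [0.6178 0.1705 0.0413]
ring 0.57 [0.6206 0.1735 0.044 ]
ring 0.31 [0.6032 0.1953 0.0432]
squeeze_point 0.84 [0.6199 0.1746 0.0422]
rest 0.58 [0.596  0.1577 0.0091]
ink_tin_red 0.88 [0.7621 0.0086 0.0408]
masking_tape 0.92 [ 0.4737 -0.2647  0.022 ]
brayer 0.76 [ 0.7345 -0.2928  0.0345]
{'clock': 1.2, 'joint_positions': array([ 1.1793,  0.5993, -0.0025,  1.5994,  0.0018,  0.9429, -0.0798]), 'joint_velocities': array([-0.0004, -0.0007,  0.0007,  0.0009,  0.0019, -0.0003, -0.0001]), 'joint_efforts': array([ -0.0002, -77.6242,   1.5639, -25.8389,   0.0125,   0.0022,
         0.0001]), 'position': array([ 0.2244, -0.6894,  0.2533]), 'tool_rot': array([[ 0.9509,  0.3096, -0.0001],
       [ 0.3096, -0.9509,  0.    ],
       [-0.    , -0.    , -1.    ]]), 'wrist_force': array([ 0.8153, -0.3702,  0.7803]), 'torque': array([-0.0479,  0.023 , -0.0046]), 'finger_gap': 0.08531258585106366}
```

View pics/top0.png

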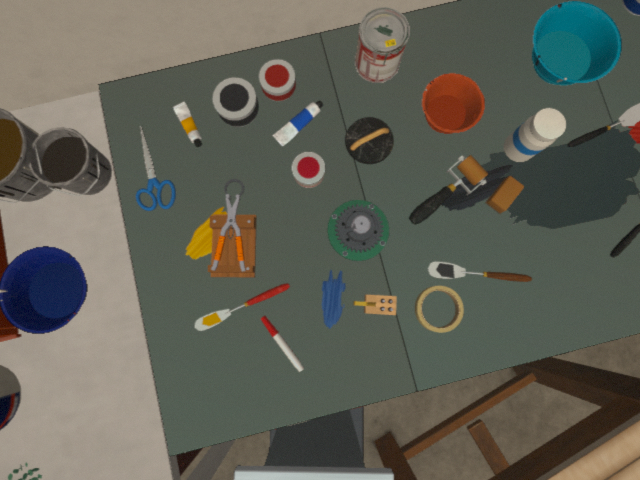

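View pics/side0.png

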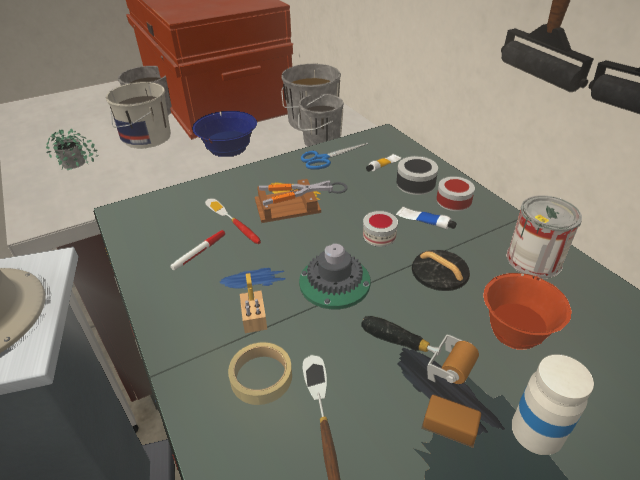

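Run:
```python
from h import *
np.set_printoptions(precision=4,suppress=True)
t=cv2.imread("pics/top0.png");s=cv2.imread("pics/side0.png")
cr=lambda im,u,v,w,h:cv2.resize(im[v:v+h,u:u+w],(400,300),interpolation=cv2.INTER_CUBIC)
m=np.vstack([np.hstack([cr(t,320,195,80,60),cr(t,340,275,80,60)]),np.hstack([cr(s,295,235,80,60),cr(t,182,180,120,90)])])
cv2.imwrite("pics/m1.png",m)
f=arm.grab_frame("top")
for l in("axle","key","key_block","pliers","rest"):
    r=arm.trace("top",l)
    if r:
        p=cloud(f,r[0]["region"]); print(l,round(r[0]["score"],2),len(p))
        np.save(l+".npy",p)
        for lo,hi in((0.003,.012),(.03,.0365),(.034,.05),(.059,.065),(.08,.087)):
            q=p[(p[:,2]>lo)&(p[:,2]<hi)]
            if len(q)>8:
                q2=q[:,:2].astype(np.float32); (c,sz,a)=cv2.minAreaRect(q2*1000); print(lo,hi,len(q),q.mean(0),"rect",c,sz,a, "circ",cv2.minEnclosingCircle(q2*1000))
```

```text
axle 0.96 2947
0.003 0.012 913 [ 0.6308 -0.0825  0.0101] rect (638.3167724609375, -85.65279388427734) (129.99522399902344, 128.74205017089844) 0.3008144795894623 circ ((638.2424926757812, -85.88379669189453), 66.08873748779297)
0.03 0.0365 658 [ 0.6353 -0.0834  0.0338] rect (638.312744140625, -85.22308349609375) (98.8984146118164, 97.62512969970703) 19.995769500732422 circ ((638.7085571289062, -85.48809814453125), 50.42002868652344)
0.034 0.05 614 [ 0.637  -0.0847  0.0368] rect (638.6990966796875, -84.99830627441406) (98.44029235839844, 99.32716369628906) 15.36521053314209 circ ((638.3626708984375, -85.28527069091797), 50.33061981201172)
0.059 0.065 352 [ 0.6367 -0.0861  0.0622] rect (638.3381958007812, -85.29689025878906) (58.705326080322266, 57.914146423339844) 49.3163948059082 circ ((638.3331909179688, -85.63848114013672), 30.12220573425293)
0.08 0.087 237 [ 0.6384 -0.0861  0.0839] rect (638.575439453125, -85.90108489990234) (34.245262145996094, 33.94568634033203) 0.34554001688957214 circ ((638.4915161132812, -85.48302459716797), 18.0607852935791)
key 0.54 109
0.03 0.0365 9 [ 0.48
[... 1410 characters left out ...]
 circ ((638.3546752929688, 175.49327087402344), 97.50080871582031)
rest 0.69 2017
0.003 0.012 1228 [0.5922 0.1749 0.0081] rect (600.770263671875, 179.29608154296875) (131.4537353515625, 92.6120834350586) 0.8081185221672058 circ ((601.6106567382812, 178.95989990234375), 77.41295623779297)
0.03 0.0365 590 [0.6119 0.178  0.034 ] rect (601.626708984375, 178.8839874267578) (115.64395141601562, 91.78812408447266) 0.9095094799995422 circ ((600.9943237304688, 178.25372314453125), 71.99532318115234)
0.034 0.05 383 [0.6121 0.1775 0.0358] rect (601.07470703125, 179.20388793945312) (115.28527069091797, 90.1318130493164) 1.0852082967758179 circ ((601.3014526367188, 177.31173706054688), 71.65400695800781)
```

View pics/m1.png

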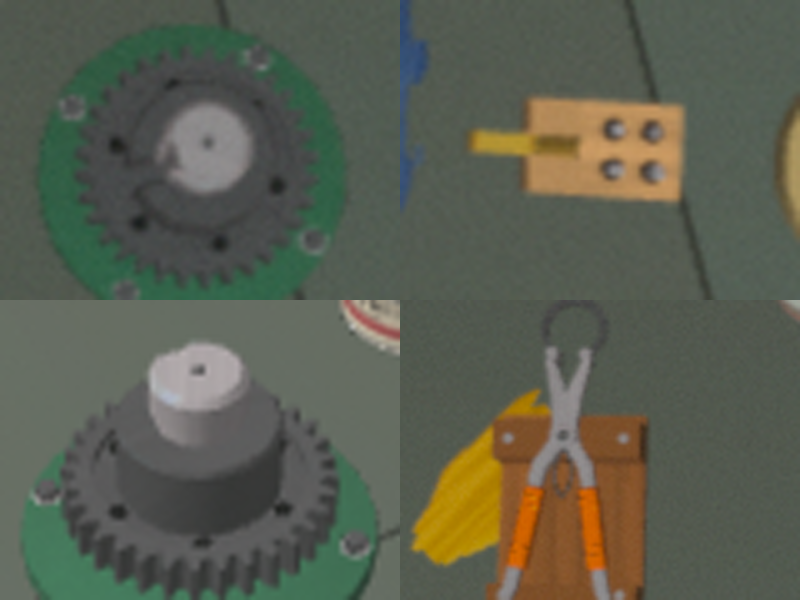

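Request:
move_arm(commands=[[0,0,0,0,0,-0.122],[0,0,0,0,0,-0.122],[0,0,0,0,0,-0.122],[0,0,0,0,0,-0.122],[0,0,0,0,0,-0.122],[0,0,0,0,0,-0.122],[0,0,0,0,0,-0.122],[0,0,0,0,0,-0.122],[0,0,0,0,0,-0.122],[0,0,0,0,0,-0.122]])

```text
clock: 2.33
position: [0.2244, -0.6894, 0.2533]
tool_rot: [[0.03, 1.0, -0.0], [1.0, -0.03, -0.0], [-0.0, -0.0, -1.0]]
wrist_force: [0.1, -0.7, -0.1]
finger_gap: 0.0855
```

Request:
move_arm(commands=[[36,13.8,3,0,0,0],[36,13.8,3,0,0,0],[36,13.8,3,0,0,0],[36,13.8,3,0,0,0],[36,13.8,3,0,0,0],[36,13.8,3,0,0,0],[36,13.8,3,0,0,0],[36,13.8,3,0,0,0],[36,13.8,3,0,0,0]])

```text
clock: 3.08
position: [0.3606, -0.3685, 0.2264]
tool_rot: [[0.036, 0.999, 0.0], [0.999, -0.036, -0.001], [-0.001, 0.0, -1.0]]
wrist_force: [0.8, -0.6, -1.2]
finger_gap: 0.0854
```

Request:
move_arm(commands=[[36,13.8,3,0,0,0],[36,13.8,3,0,0,0],[36,13.8,3,0,0,0],[36,13.8,3,0,0,0],[36,13.8,3,0,0,0],[36,13.8,3,0,0,0],[36,13.8,3,0,0,0],[36,13.8,3,0,0,0],[0,0,0,0,0,0]])

```text
clock: 3.83
position: [0.4844, -0.0783, 0.2026]
tool_rot: [[0.026, 1.0, 0.004], [1.0, -0.026, 0.003], [0.004, 0.004, -1.0]]
wrist_force: [-0.0, -0.1, 0.2]
finger_gap: 0.085
```

Run:
```python
from h import *
np.set_printoptions(precision=4,suppress=True)
f=arm.grab_frame("wrist"); save("w1.png",f)
np.savez("w1.npz",**{k:np.asarray(v) for k,v in f.items()})
s=arm.sense();print(s["clock"],s["position"],s["tool_rot"],s["joint_positions"],f["fx"],f["cx"],f["cy"],-f["R"].T@f["t"],f["R"])
```

```text
3.8833 [ 0.4827 -0.0818  0.2024] [[ 0.0285  0.9996  0.0016]
 [ 0.9996 -0.0285  0.0015]
 [ 0.0016  0.0015 -1.    ]] [ 0.3326  0.4167 -0.3754  2.1642  0.2627  0.6014 -0.2598] 371.64829954431775 318.79599404018444 238.60331614253974 [ 0.485  -0.008   0.3238] [[ 0.9997 -0.0259  0.003 ]
 [-0.0257 -0.9612  0.2745]
 [-0.0042 -0.2745 -0.9616]]
```

View pics/w1.png

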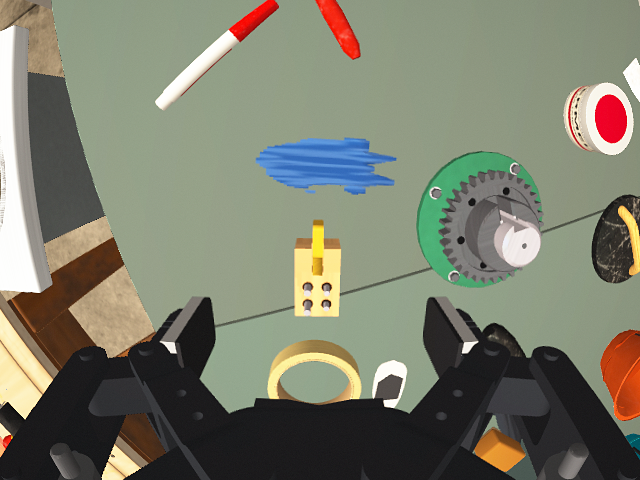

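```bash
cat >> h.py <<'E'
def rays(f):
    v,u=np.mgrid[0:480,0:640]; a=(u-f["cx"])/f["fx"]; b=(v-f["cy"])/f["fy"]; r=np.hypot(a,b)+1e-9
    k=np.tan(r)/r
    return a*k,b*k
def fcloud(f):
    X,Y=rays(f); z=f["range_z"]
    P=np.stack([X*z,Y*z,z],-1)
    return (P-f["t"])@f["R"]
E
python3 - <<'E'
from h import *
np.set_printoptions(precision=1,suppress=True)
f=dict(np.load("w1.npz")); P=fcloud(f)*1000; ok=f["range_z"]>0; h=cv2.cvtColor(f["img"],cv2.COLOR_RGB2HSV)
U=np.mgrid[0:480,0:640]
# key: yellow region
m=ok&(U[0]>210)&(U[0]<280)&(U[1]>290)&(U[1]<345)&(P[...,2]>30)
def rect(q): 
    return cv2.minAreaRect(q[:,:2].astype(np.float32))
kt=P[m&(P[...,2]>50)&(P[...,2]<60)]; print("tabtop",len(kt),kt.mean(0),rect(kt))
b=ok&(U[0]>210)&(U[0]<330)&(U[1]>280)&(U[1]<350)&(abs(P[...,2]-32)<2.0); print("block",P[b].mean(0),rect(P[b]))
a=ok&(U[0]>140)&(U[0]<300)&(U[1]>400)&(U[1]<560)
t=P[a&(abs(P[...,2]-84)<2)]; print("axtop",len(t),t.mean(0),rect(t),cv2.minEnclosingCircle(t[:,:2].astype(np.float32)))
hb=P[a&(abs(P[...,2]-62)<2)]; print("hub",len(hb),cv2.minEnclosingCircle(hb[:,:2].astype(np.float32)))
c=np.array(cv2.minEnclosingCircle(hb[:,:2].astype(np.float32))[0])
d=hb[:,:2]-c; r=np.hypot(*d.T); an=np.degrees(np.arctan2(d[:,1],d[:,0]))
print(np.histogram(an[(r>20)&(r<29)],bins=np.arange(-180,181,4)))
d=t[:,:2]-c; r=np.hypot(*d.T); an=np.degrees(np.arctan2(d[:,1],d[:,0]))
print(np.histogram(an[(r>12.5)&(r<15)],bins=np.arange(-180,181,6)))
g=P[a&(P[...,2]>30)&(P[...,2]<38)];d=g[:,:2]-c; r=np.hypot(*d.T); g=d[(r<31)]; print("floor pts",len(g),g.mean(0) if len(g) else 0)
cv2.imwrite("pics/w1c.png",cv2.resize(f["img"][150:290,410:590,::-1],(720,560),interpolation=cv2.INTER_CUBIC))
E
```

```text
tabtop 371 [483.2 -85.9  55.9] ((483.1976013183594, -86.68289947509766), (25.570709228515625, 7.632352828979492), 88.35740661621094)
block [ 481.4 -129.4   32.3] ((480.9549560546875, -130.2595672607422), (62.80620193481445, 38.46830368041992), 87.97142028808594)
axtop 1174 [636.6 -85.7  84. ] ((637.2901611328125, -85.76350402832031), (34.66975784301758, 33.845558166503906), 17.3714542388916) ((637.2532348632812, -85.6484146118164), 18.046615600585938)
hub 1596 ((637.870849609375, -85.54303741455078), 30.1580753326416)
(array([22, 21, 26, 18, 21, 23, 17, 20, 21, 21, 22, 16, 20, 15, 15, 27, 16,
       19, 16, 17, 21, 14, 18, 11,  7, 10,  6,  3,  2,  0,  0,  0,  0,  0,
        0,  0,  0,  0,  0,  0,  0,  0,  0,  0,  0,  0,  0,  1,  5,  7,  7,
        8, 16, 14, 15, 17, 16, 16, 21, 19, 17, 18, 20, 23, 20, 16, 26, 21,
       11,  1,  0,  0,  0,  0,  3, 13, 21, 22, 22, 25, 21, 20, 24, 20, 27,
       21, 24, 21, 21, 22]), array([-180, -176, -172, -168, -164, -160, -156, -152, -148, -144, -140,
       -136, -132, -128, -124, -120, -116, -112, -108, -104, -100,  -96,
        -92,  -88,  -84, 
[... 448 characters left out ...]
 6,  7,  5,  6,  4,  6,  6,  4,  6,  3,  6,  5,  6,  4,  5,  6,  3,
        3,  5,  6,  3,  7,  3,  4,  6,  5,  5,  3,  5,  4,  6,  4,  5,  7,
        3,  5,  4,  6,  7,  4,  4,  6,  7,  5,  5,  2,  3,  2,  2,  2,  3,
        5, 10,  5,  7,  7,  6,  5,  4,  9]), array([-180, -174, -168, -162, -156, -150, -144, -138, -132, -126, -120,
       -114, -108, -102,  -96,  -90,  -84,  -78,  -72,  -66,  -60,  -54,
        -48,  -42,  -36,  -30,  -24,  -18,  -12,   -6,    0,    6,   12,
         18,   24,   30,   36,   42,   48,   54,   60,   66,   72,   78,
         84,   90,   96,  102,  108,  114,  120,  126,  132,  138,  144,
        150,  156,  162,  168,  174,  180]))
floor pts 412 [-17.4  12.3]
```

View pics/w1c.png

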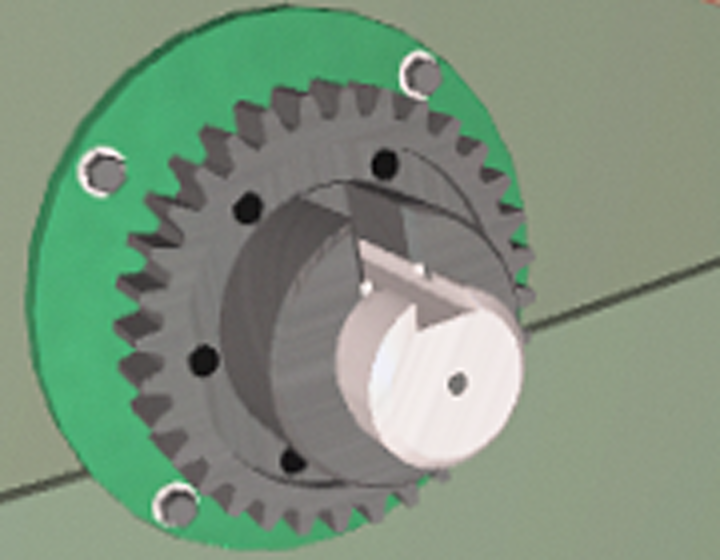

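Request:
move_arm(commands=[[2,2,30,0,0,0],[0,0,30,0,0,0],[0,0,30,0,0,0],[0,0,20,0,0,0],[0,0,0,0,0,0],[0,0,0,0,0,0],[0,0,0,0,0,0]], grip=0.4, squeeze=40)

```text
clock: 4.47
position: [0.4833, -0.0849, 0.0932]
tool_rot: [[0.037, 0.999, 0.001], [0.999, -0.037, -0.0], [-0.0, 0.001, -1.0]]
wrist_force: [-0.7, -0.7, 1.2]
finger_gap: 0.0337
```

Run:
```python
from h import *
np.set_printoptions(precision=2,suppress=True)
f=arm.grab_frame("wrist"); save("w2.png",f); s=arm.sense()
p=s["position"]*1000;R=s["tool_rot"];print(s["clock"],p,np.degrees(np.arctan2(R[1,0],R[0,0])),R[2],s["finger_gap"])
P=fcloud(f)*1000
m=(f["range_z"]>0)&(P[...,2]>52)&(P[...,2]<60)&(abs(P[...,0]-483)<14)&(abs(P[...,1]+86)<30)
q=P[m];print(len(q),q.mean(0),cv2.minAreaRect(q[:,:2].astype(np.float32)))
```

```text
4.5167 [483.56 -84.84  93.56] 87.89072732681518 [-0.  0. -1.] 0.033818636364056326
865 [482.98 -85.32  55.97] ((482.8755798339844, -86.46041870117188), (25.810630798339844, 7.71699333190918), 88.36504364013672)
```

Request:
move_arm(commands=[[0.5,-0.5,25,0,0,0],[0,0,15,0,0,0],[0,0,4.5,0,0,0],[0,0,0,0,0,0],[0,0,0,0,0,0]])

```text
clock: 4.93
position: [0.4829, -0.0839, 0.0487]
tool_rot: [[0.036, 0.999, 0.001], [0.999, -0.036, -0.0], [-0.0, 0.001, -1.0]]
wrist_force: [-0.1, 0.9, 0.5]
finger_gap: 0.0341
```

Request:
move_arm(commands=[[0,0,0,0,0,0],[0,0,0,0,0,0],[0,0,0,0,0,0],[0,0,0,0,0,0],[0,0,0,0,0,0]], grip=0, squeeze=40)

```text
clock: 5.35
position: [0.4829, -0.0839, 0.0487]
tool_rot: [[0.036, 0.999, 0.001], [0.999, -0.036, -0.0], [-0.0, 0.001, -1.0]]
wrist_force: [-1.2, 0.9, 8.4]
finger_gap: 0.0072
```

Request:
move_arm(commands=[[0,0,-10,0,0,0],[0,0,-20,0,0,0],[0,0,-35,0,0,0],[0,0,-35,0,0,-0.04],[0,29.5,0,0,0,-0.06],[0,29.5,0,0,0,-0.06],[0,29.5,0,0,0,-0.06],[0,29.5,0,0,0,-0.06],[0,29.5,0,0,0,-0.06],[0,0,0,0,0,0]])

```text
clock: 6.18
position: [0.6336, -0.0638, 0.1484]
tool_rot: [[-0.303, 0.953, 0.005], [0.953, 0.303, 0.002], [0.001, 0.006, -1.0]]
wrist_force: [1.0, 1.1, -0.6]
finger_gap: 0.0074
```

Request:
move_arm(commands=[[0,0,0,0,0,0],[0,0,0,0,0,0],[0,0,0,0,0,0],[0,0,0,0,0,0]])

```text
clock: 6.52
position: [0.6273, -0.066, 0.1479]
tool_rot: [[-0.299, 0.954, -0.001], [0.954, 0.299, -0.001], [-0.0, -0.001, -1.0]]
wrist_force: [-0.1, 0.7, -1.0]
finger_gap: 0.007
```

Run:
```python
from h import *
np.set_printoptions(precision=2,suppress=True)
f=arm.grab_frame("wrist"); save("w3.png",f); s=arm.sense()
np.savez("w3.npz",**{k:np.asarray(v) for k,v in f.items()})
p=s["position"]*1000;R=s["tool_rot"];print(s["clock"],p,np.degrees(np.arctan2(R[1,0],R[0,0])),R[2],s["finger_gap"],s["wrist_force"])
```

```text
6.5667 [627.55 -65.98 147.95] 107.38753816583272 [-0. -0. -1.] 0.007256779493757368 [ 0.31 -0.64 -0.93]
```

View pics/w3.png

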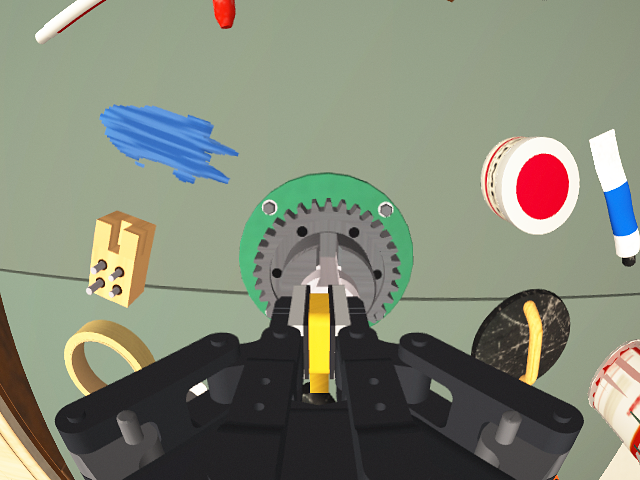

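```bash
cat > kw.py <<'E'
from h import *
np.set_printoptions(precision=2,suppress=True)
f=dict(np.load("w3.npz")); P=fcloud(f)*1000; ok=f["range_z"]>0
c0=np.array([638.1,-85.6]); D=P[...,:2]-c0; r=np.hypot(D[...,0],D[...,1])
hb=ok&(abs(P[...,2]-62)<1.5)&(r<34); q=P[hb][:,:2].astype(np.float32)
hull=cv2.convexHull(q)
for lo in(20,24):
  pass
c=np.array(cv2.minEnclosingCircle(q)[0]); print("hub c",cv2.minEnclosingCircle(q))
fl=ok&(abs(P[...,2]-36)<2.5)&(r<50); g=P[ok&(P[...,2]>31)&(P[...,2]<38)&(r<47)&(r>41)]
print("rim circ",cv2.minEnclosingCircle(P[ok&(P[...,2]>34)&(P[...,2]<38)&(r<55)][:,:2].astype(np.float32)))
# slot: for each radial band on the hub top, angle edges of gap
d=q-c; rr=np.hypot(*d.T); an=np.degrees(np.arctan2(d[:,1],d[:,0]))
for a,b in((20,22),(22,24),(24,26),(26,28),(28,30)):
    s=np.sort(an[(rr>a)&(rr<b)&(an>60)&(an<160)]); k=np.argmax(np.diff(s)); m=(s[k]+s[k+1])/2; w=np.radians(s[k+1]-s[k])*(a+b)/2
    print(a,b,len(s),"gap mid",m,"width",w)
n=ok&(r<30)&(P[...,2]>30)&(P[...,2]<57)&(D[...,1]>10); e=P[n]; print("floor",len(e),np.percentile(e[:,2],[10,50,90]))
fl=e[e[:,2]<38]; 
if len(fl)>5: print("floor mean",fl.mean(0),"ang",np.degrees(np.arctan2(*(fl[:,:2].mean(0)-c)[::-1])),len(fl))
h=cv2.cvtColor(f["img"],cv2.COLOR_RGB2HSV); y=ok&(h[...,0]>20)&(h[...,0]<32)&(h[...,1]>150)&(np.mgrid[0:480,0:640][1]>290)&(np.mgrid[0:480,0:640][1]<350)&(np.mgrid[0:480,0:640][0]>280)
k=P[y]; print("key",len(k),k.min(0),k.max(0),np.median(k,0)); 
kt=k[k[:,2]>np.percentile(k[:,2],95)-3]; print("top",kt.mean(0),cv2.minAreaRect(kt[:,:2].astype(np.float32)))
T=np.array([627.55,-65.98]);x=np.array([np.cos(np.radians(107.39)),np.sin(np.radians(107.39))]);yv=np.array([x[1],-x[0]])
print("tab top in tool xy",(kt[:,:2]-T)@x,) if 0 else print("tab x range",np.percentile((kt[:,:2]-T)@x,[1,50,99]),"y",np.percentile((kt[:,:2]-T)@yv,[1,50,99]))
E
python3 kw.py
```

```text
hub c ((638.2339477539062, -85.34934997558594), 30.250699996948242)
rim circ ((638.3085327148438, -86.04805755615234), 50.869895935058594)
20 22 127 gap mid 107.40065525889442 width 11.625376991040595
22 24 149 gap mid 106.7487655919488 width 11.277428023622479
24 26 153 gap mid 106.92617904812977 width 12.060215569395945
26 28 197 gap mid 106.51623088723889 width 11.234797834083556
28 30 172 gap mid 106.26883276705021 width 11.78930752086223
floor 1227 [33.48 38.03 53.55]
floor mean [631.98 -64.57  34.39] ang 106.74369774779801 613
key 1763 [ 619.78 -100.45  135.57] [639.11 -55.27 162.73] [626.85 -66.24 154.7 ]
top [626.98 -67.2  155.1 ] ((627.1614379882812, -67.73136901855469), (7.290612697601318, 26.814409255981445), 17.10124969482422)
tab x range [-14.12  -0.65   9.98] y [-4.46 -0.86  2.69]
```

Request:
move_arm(commands=[[0,0,0,0,0,0.011],[13,2.5,0,0,0,0],[12.9,2.5,0,0,0,0],[0,0,10,0,0,0],[0,0,14,0,0,0],[0,0,0,0,0,0],[0,0,0,0,0,0],[0,0,0,0,0,0]])

```text
clock: 7.23
position: [0.6257, -0.039, 0.1237]
tool_rot: [[-0.289, 0.957, -0.0], [0.957, 0.289, 0.0], [0.0, -0.0, -1.0]]
wrist_force: [0.3, -0.3, -0.9]
finger_gap: 0.0072
```

Run:
```python
from h import *
np.set_printoptions(precision=2,suppress=True)
f=arm.grab_frame("side"); s=arm.sense()
w=arm.grab_frame("wrist")
im=np.hstack([cv2.resize(f["img"][190:310,275:395],(480,480),interpolation=cv2.INTER_CUBIC),cv2.resize(w["img"][220:370,270:370],(320,480),interpolation=cv2.INTER_CUBIC)])
cv2.imwrite("pics/s4.png",im[:,:,::-1])
p=s["position"]*1000;R=s["tool_rot"];print(s["clock"],p,np.degrees(np.arctan2(R[1,0],R[0,0])),R[2],s["finger_gap"],s["wrist_force"])
```

```text
7.2833 [625.88 -39.16 123.99] 106.79711205940744 [-0.  0. -1.] 0.007227275042439814 [-0.45 -0.31 -1.47]
```

View pics/s4.png

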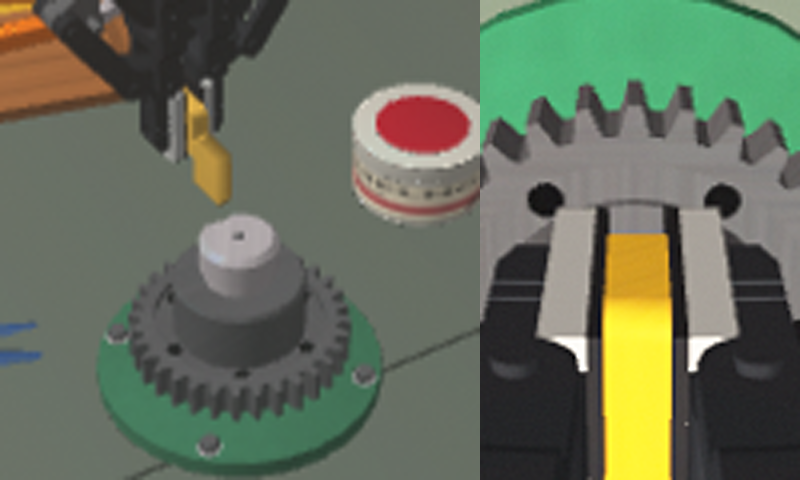

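Request:
move_arm(commands=[[-0.3,-0.8,6,0,0,0],[0,0,8,0,0,0],[0,0,8,0,0,0],[0,0,8,0,0,0],[0,0,4,0,0,0],[0,0,0,0,0,0]])

```text
clock: 7.83
position: [0.6243, -0.0398, 0.0882]
tool_rot: [[-0.289, 0.957, -0.002], [0.957, 0.289, 0.0], [0.001, -0.002, -1.0]]
wrist_force: [0.1, -0.2, -1.8]
finger_gap: 0.0074
```

Request:
move_arm(commands=[[0,0,7,0,0,0],[0,0,6,0,0,0],[0,0,4,0,0,0],[0,0,2,0,0,0],[0,0,1,0,0,0],[0,0,0,0,0,0]])

```text
clock: 8.33
position: [0.6249, -0.0398, 0.0695]
tool_rot: [[-0.289, 0.957, -0.0], [0.957, 0.289, 0.0], [0.0, -0.0, -1.0]]
wrist_force: [0.4, -0.2, -0.5]
finger_gap: 0.0071
```

Request:
move_arm(commands=[[0,0,1,0,0,0],[0,0,1,0,0,0],[0,0,0,0,0,0],[0,0,0,0,0,0]])

```text
clock: 8.67
position: [0.6252, -0.0397, 0.0688]
tool_rot: [[-0.289, 0.957, 0.001], [0.957, 0.289, -0.0], [-0.001, 0.001, -1.0]]
wrist_force: [-2.1, 0.7, 7.2]
finger_gap: 0.008
```

Request:
move_arm(commands=[[0,0,1.5,0,0,0],[0,0,1.5,0,0,0],[0,0,0,0,0,0],[0,0,0,0,0,0]])

```text
clock: 9.0
position: [0.6253, -0.0388, 0.0673]
tool_rot: [[-0.289, 0.957, 0.002], [0.957, 0.289, 0.0], [-0.0, 0.002, -1.0]]
wrist_force: [-6.6, 2.9, 23.4]
finger_gap: 0.0074
```

Run:
```python
from h import *
np.set_printoptions(precision=2,suppress=True)
f=arm.grab_frame("wrist"); s=arm.sense()
np.savez("w5.npz",**{k:np.asarray(v) for k,v in f.items()})
p=s["position"]*1000;R=s["tool_rot"];print(s["clock"],p,np.degrees(np.arctan2(R[1,0],R[0,0])),R[2],s["finger_gap"],s["wrist_force"],s["torque"])
P=fcloud(f)*1000;h=cv2.cvtColor(f["img"],cv2.COLOR_RGB2HSV);U=np.mgrid[0:480,0:640]
y=(f["range_z"]>0)&(h[...,0]>20)&(h[...,0]<32)&(h[...,1]>150)&(U[1]>290)&(U[1]<350)&(U[0]>270)
k=P[y];print(np.percentile(k[:,2],[5,25,50,75,90,95,98]))
x=R[:2,0];a=(k[:,:2]-p[:2])@x
for lo in range(-16,14,3):
    m=(a>lo)&(a<lo+3); print(lo,m.sum(),np.median(k[m],0) if m.sum() else '')
r=np.hypot(P[...,0]-638.2,P[...,1]+85.4);m=(f["range_z"]>0)&(r>20)&(r<29)&(P[...,2]>58)&(P[...,2]<66);print("hub z",np.median(P[m][:,2]))
m=(f["range_z"]>0)&(r>42)&(r<48)&(P[...,2]>30)&(P[...,2]<40);print("rim z",np.percentile(P[m][:,2],[50,90]))
```

```text
9.05 [625.3  -38.76  67.28] 106.82974157376265 [-0.  0. -1.] 0.007453740649717926 [-7.03  3.68 22.68] [ 0.25  1.39 -0.17]
[60.32 64.03 74.56 75.32 75.83 76.07 76.34]
-16 35 [628.43 -52.03  75.01]
-13 121 [627.7  -49.98  75.57]
-10 135 [627.04 -47.17  75.52]
-7 150 [626.17 -44.14  75.44]
-4 144 [625.3  -41.33  75.34]
-1 152 [624.49 -38.56  75.17]
2 160 [623.76 -35.55  74.99]
5 168 [622.61 -32.59  74.84]
8 526 [621.82 -29.62  69.  ]
11 4 [617.93 -29.24  81.05]
hub z 63.09621580949144
rim z [36.05 36.98]
```

Request:
move_arm(commands=[[0,0,0,0,0,0],[0,0,0,0,0,0],[0,0,0,0,0,0],[0,0,0,0,0,0]], grip=0.25)

```text
clock: 9.38
position: [0.625, -0.04, 0.0647]
tool_rot: [[-0.289, 0.957, -0.0], [0.957, 0.289, -0.0], [-0.0, -0.0, -1.0]]
wrist_force: [1.2, -0.1, 0.4]
finger_gap: 0.0213
```

```bash
cat > kz.py <<'E'
from h import *
np.set_printoptions(precision=2,suppress=True)
f=arm.grab_frame("wrist"); s=arm.sense()
p=s["position"]*1000;R=s["tool_rot"];print(s["clock"],p,np.degrees(np.arctan2(R[1,0],R[0,0])),R[2],s["finger_gap"],s["wrist_force"],s["torque"])
P=fcloud(f)*1000;h=cv2.cvtColor(f["img"],cv2.COLOR_RGB2HSV)
c=np.array([638.2,-85.4]);x=np.array([-.2882,.9576]);D=P[...,:2]-c;a=D@x;b=D@np.array([x[1],-x[0]])
y=(f["range_z"]>0)&(h[...,0]>20)&(h[...,0]<32)&(h[...,1]>150)&(abs(b)<8)&(a>10)&(a<62)
for lo in range(12,62,3):
    m=y&(a>lo)&(a<lo+3); print(lo,m.sum(),(np.median(P[m][:,2]),np.median(b[m]),b[m].min(),b[m].max()) if m.sum() else '')
r=np.hypot(D[...,0],D[...,1]);m=(f["range_z"]>0)&(r>20)&(r<29)&(P[...,2]>58)&(P[...,2]<66);print("hub z",np.median(P[m][:,2]))
w=f["img"];cv2.imwrite("pics/kz.png",w[:,:,::-1])
g=arm.grab_frame("side");cv2.imwrite("pics/kzs.png",g["img"][:,:,::-1])
E
python3 kz.py
```

```text
9.4333 [625.   -39.96  64.59] 106.7794222611582 [ 0. -0. -1.] 0.02105723263890218 [ 0.37 -0.22  0.1 ] [-0.01  0.02  0.01]
12 60 (np.float64(63.12734145967594), np.float64(-0.5871322410054627), np.float64(-3.5299365068313566), np.float64(3.1979185733922435))
15 91 (np.float64(63.242059611132454), np.float64(-0.1683840995588609), np.float64(-3.523621246599286), np.float64(3.6003260045473775))
18 93 (np.float64(63.31630858982007), np.float64(-0.17417607583839909), np.float64(-3.4761848618742754), np.float64(3.5438728363940983))
21 59 (np.float64(63.43884002359733), np.float64(-0.9862643414097279), np.float64(-3.4617469496050837), np.float64(2.6804581882118))
24 1 (np.float64(34.847844699201296), np.float64(-4.412707135111961), np.float64(-4.412707135111961), np.float64(-4.412707135111961))
27 10 (np.float64(39.98905358185735), np.float64(0.7392508852080697), np.float64(-4.4394397343616765), np.float64(6.016879053125644))
30 10 (np.float64(75.02528344046203), np.float64(2.5645723511342595), np.float64(-3.130967197609773), np.float64(4.24115106439838))
33 115 (np.float64(75.9762660256081)
[... 499 characters left out ...]
 153 (np.float64(76.26915881196389), np.float64(0.8252525795765916), np.float64(-2.997861436310281), np.float64(4.340349776354776))
48 162 (np.float64(76.26904686034919), np.float64(0.4812397288617636), np.float64(-2.9608669718462344), np.float64(4.641817589960554))
51 181 (np.float64(76.36174133195321), np.float64(0.8107989507320661), np.float64(-2.948567653604647), np.float64(4.5893926325627294))
54 314 (np.float64(74.8366598168118), np.float64(0.8667548584882687), np.float64(-3.2193988097554005), np.float64(4.5759197469191095))
57 412 (np.float64(66.74533137346103), np.float64(0.5196266522179734), np.float64(-3.087831222360547), np.float64(4.448466185701911))
60 0 
hub z 62.23205152647527
```

Request:
move_arm(commands=[[0,-0.3,-3,0,0,0],[0,0,0,0,0,0],[0,0,0,0,0,0]])

```text
clock: 9.73
position: [0.6248, -0.04, 0.0679]
tool_rot: [[-0.289, 0.957, 0.0], [0.957, 0.289, 0.0], [-0.0, 0.0, -1.0]]
wrist_force: [-0.5, -0.6, -1.1]
finger_gap: 0.0214
```

Request:
move_arm(commands=[[0,0,0,0,0,0],[0,0,0,0,0,0],[0,0,0,0,0,0],[0,0,0,0,0,0],[0,0,0,0,0,0]], grip=0, squeeze=30)

```text
clock: 10.15
position: [0.6247, -0.04, 0.0678]
tool_rot: [[-0.289, 0.957, -0.0], [0.957, 0.289, -0.0], [-0.0, -0.0, -1.0]]
wrist_force: [0.4, -0.2, 2.5]
finger_gap: 0.0074
```

Request:
move_arm(commands=[[0.4,0,-0.5,0,0,0],[0.4,-0.2,-0.5,0,0,0],[0,0,0,0,0,0],[0,0,1,0,0,0],[0,0,1,0,0,0],[0,0,1,0,0,0],[0,0,0,0,0,0],[0,0,0,0,0,0]])

```text
clock: 10.82
position: [0.6244, -0.0387, 0.0672]
tool_rot: [[-0.289, 0.957, 0.001], [0.957, 0.289, -0.0], [-0.0, 0.001, -1.0]]
wrist_force: [-4.6, 0.8, 17.0]
finger_gap: 0.0073
```

```bash
python3 - <<'E'
import cv2,numpy as np
a=cv2.imread("pics/kz.png");b=cv2.imread("pics/kzs.png")
cv2.imwrite("pics/kzm.png",np.hstack([cv2.resize(a[180:380,260:390],(390,600),interpolation=cv2.INTER_CUBIC),cv2.resize(b[215:315,300:368],(408,600),interpolation=cv2.INTER_CUBIC)]))
E
python3 kz.py
```

```text
10.8667 [624.42 -38.74  67.22] 106.80773844976694 [-0.  0. -1.] 0.007512531250515831 [-4.43  1.26 15.98] [-0.07  0.96 -0.09]
12 27 (np.float64(63.060298084153075), np.float64(-2.047880089378853), np.float64(-4.192106067541819), np.float64(2.216639815830982))
15 91 (np.float64(63.253560033411496), np.float64(-1.1857794870891734), np.float64(-4.596329022607221), np.float64(2.639510171832869))
18 91 (np.float64(63.32211502576254), np.float64(-1.1833250966501507), np.float64(-4.557676042631233), np.float64(2.592202154937318))
21 93 (np.float64(63.2884221978887), np.float64(-1.5951303584422327), np.float64(-4.516355756593335), np.float64(2.968480684696225))
24 21 (np.float64(63.35782513847832), np.float64(-1.9980533884855414), np.float64(-4.488083089425081), np.float64(2.526535617747774))
27 0 
30 1 (np.float64(73.54124243492467), np.float64(3.4084410814061927), np.float64(3.4084410814061927), np.float64(3.4084410814061927))
33 73 (np.float64(75.34727405027573), np.float64(-0.37912787124939673), np.float64(-4.124265075577843), np.float64(3.3398719776201777))
36 132 (np.float64(75.99873926
[... 507 characters left out ...]

48 146 (np.float64(75.76784601055162), np.float64(-0.40694349501940075), np.float64(-3.944572311588487), np.float64(3.1448920092518047))
51 163 (np.float64(75.84825176346318), np.float64(-0.7579026895847952), np.float64(-4.123571365665074), np.float64(3.0960842208648423))
54 193 (np.float64(75.5537984174431), np.float64(-0.4203911810268997), np.float64(-4.12438040750084), np.float64(3.0571773548265235))
57 523 (np.float64(68.26933918084096), np.float64(-0.4193417186885453), np.float64(-4.116143855175933), np.float64(3.0832337988517815))
60 1 (np.float64(79.06485946469269), np.float64(-4.076686162890105), np.float64(-4.076686162890105), np.float64(-4.076686162890105))
hub z 63.16099195272399
```

View pics/kzm.png

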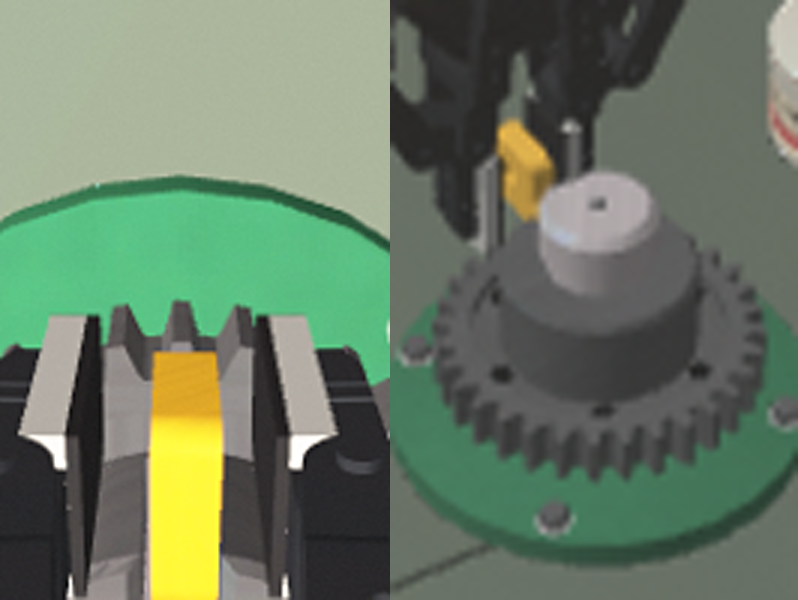

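Run:
```python
from h import *
np.set_printoptions(precision=2,suppress=True)
for n,p in(("w3.npz",[627.55,-65.98,147.95]),("w5.npz",[625.3,-38.76,67.28])):
    f=dict(np.load(n));P=fcloud(f)*1000;ok=f["range_z"]>0;p=np.array(p)
    an=np.radians(107.39 if n[1]=="3" else 106.83);x=np.array([np.cos(an),np.sin(an)]);yv=np.array([x[1],-x[0]])
    h=cv2.cvtColor(f["img"],cv2.COLOR_RGB2HSV)
    q=np.c_[(P-p)[ok][:,:2]@x,(P-p)[ok][:,:2]@yv,(P-p)[ok][:,2]]; S=h[ok]
    m=(abs(q[:,0])<14)&(abs(q[:,1])>3)&(abs(q[:,1])<22)&(q[:,2]>-45)&(q[:,2]<15)
    print(n,"finger pts",m.sum(),"z pct",np.percentile(q[m][:,2],[0,1,3,10,50]))
    for s in(-1,1):
        mm=m&(np.sign(q[:,1])==s); k=q[mm]; print(s, [ (lo,int(((k[:,2]>lo)&(k[:,2]<lo+3)).sum())) for lo in range(-45,12,3)])
    D=P[...,:2]-[638.2,-85.4];r=np.hypot(D[...,0],D[...,1])
    yel=(h[...,0]>18)&(h[...,0]<35)&(h[...,1]>120)
    for nm,a,b,zl,zh in(("hub",20,29,58,67),("axtop",0,14,80,88),("rim",41,46,32,40),("flange",56,64,5,16)):
        mm=ok&~yel&(r>a)&(r<b)&(P[...,2]>zl)&(P[...,2]<zh); z=P[mm][:,2]; print(nm,len(z),np.percentile(z,[10,50,90]) if len(z) else'')
    m=ok&(r<26)&(abs(P[...,2]-60)<8)&yel; print("blade",m.sum(),np.median(P[m],0) if m.sum() else '')
```

```text
w3.npz finger pts 2835 z pct [-19.57 -17.44 -15.72 -12.28   1.2 ]
-1 [(-45, 0), (-42, 0), (-39, 0), (-36, 0), (-33, 0), (-30, 0), (-27, 0), (-24, 0), (-21, 6), (-18, 60), (-15, 94), (-12, 135), (-9, 118), (-6, 149), (-3, 140), (0, 150), (3, 168), (6, 376), (9, 89)]
1 [(-45, 0), (-42, 0), (-39, 0), (-36, 0), (-33, 0), (-30, 0), (-27, 0), (-24, 0), (-21, 7), (-18, 46), (-15, 89), (-12, 103), (-9, 114), (-6, 121), (-3, 124), (0, 124), (3, 136), (6, 125), (9, 79)]
hub 1838 [61.3  62.26 63.09]
axtop 142 [81.65 84.18 85.04]
rim 1911 [35.32 36.29 37.13]
flange 3678 [ 9.81 10.72 11.79]
blade 0 
w5.npz finger pts 3041 z pct [-44.97 -44.1  -41.36 -15.79   0.15]
-1 [(-45, 40), (-42, 27), (-39, 19), (-36, 13), (-33, 7), (-30, 0), (-27, 0), (-24, 0), (-21, 7), (-18, 57), (-15, 94), (-12, 121), (-9, 126), (-6, 143), (-3, 136), (0, 149), (3, 163), (6, 345), (9, 97)]
1 [(-45, 40), (-42, 28), (-39, 21), (-36, 14), (-33, 9), (-30, 1), (-27, 0), (-24, 0), (-21, 10), (-18, 52), (-15, 78), (-12, 115), (-9, 107), (-6, 125), (-3, 124), (0, 132), (3, 127), (6, 140), (9, 81)]
hub 33 [60.23 61.52 63.3 ]
axtop 0 
rim 778 [34.29 36.22 37.03]
flange 4202 [ 9.88 10.73 11.79]
blade 408 [632.57 -66.39  63.23]
```

Run:
```python
from h import *
np.set_printoptions(precision=1,suppress=True,linewidth=150)
f=dict(np.load("w3.npz"));P=fcloud(f)*1000;ok=f["range_z"]>0
D=P[...,:2]-[638.2,-85.4];x=np.array([-.2882,.9576]);a=D@x;b=D@np.array([x[1],-x[0]]);z=P[...,2]
print("cols b -10..10 ; rows a")
for lo in range(12,44,2):
    print(lo,[ (round(float(np.median(z[m])),1) if (m:=ok&(a>=lo)&(a<lo+2)&(b>=bl)&(b<bl+1)&(z<90)).sum()>1 else None) for bl in range(-9,10)])
```

```text
cols b -10..10 ; rows a
12 [82.8, 82.6, 83.3, 82.3, 60.6, 64.9, 57.8, 60.1, 60.7, 59.1, 58.3, 57.7, 56.9, 59.6, 62.1, 73.2, 82.2, 82.5, 82.1]
14 [77.2, 74.8, 63.5, 81.5, 34.2, 34.3, 34.1, 34.1, 34.3, 33.4, 34.2, 34.6, 33.7, 34.0, 63.0, 77.9, 76.0, 75.3, 74.5]
16 [62.1, 72.5, 74.6, 69.9, 34.4, 34.6, 34.6, 34.3, 34.6, 35.1, 34.4, 34.5, 34.3, 34.1, 57.5, 74.4, 62.2, 62.6, 62.6]
18 [62.5, 61.9, 61.4, None, 34.3, 34.5, 34.9, 33.9, 34.7, 34.7, 34.3, 33.6, 33.9, 34.1, 50.4, 61.3, 62.7, 62.2, 62.5]
20 [63.0, 62.2, 61.3, 60.7, 34.4, 34.2, 34.6, 34.9, 34.0, 34.6, 33.8, 35.0, 34.4, 34.5, 42.8, 61.3, 62.7, 62.2, 62.6]
22 [62.7, 62.5, 61.4, 60.5, 34.6, 34.5, 34.4, 34.4, 34.3, 34.4, 34.3, 34.4, 33.5, 35.1, 49.0, 60.9, 62.6, 62.1, 62.2]
24 [62.2, 62.7, 61.1, 60.4, 34.3, 34.2, 34.2, 34.3, 33.7, 34.5, 34.0, 34.0, 34.4, 34.7, 46.8, 60.7, 62.4, 62.7, 62.2]
26 [60.7, 61.8, 61.3, 60.8, 34.1, 34.5, 34.5, 34.1, 34.4, 34.4, 34.2, 34.3, 33.7, 34.5, 45.4, 61.2, 62.0, 60.8, 55.1]
28 [43.3, 48.3, 45.8, 45.5, 33.3, 32.6, 33.2, 32.8, 33.9, 34.1, 33.9, 34.2, 33.4, 32.2, 44.0, 46.1, 48.0, 43.3, 41.0]
30 [32.3, 32.2, 32.3, 31.9, 32.9, 32.6, 32.7, 32.5, 31.9, 32.6, 31.8, 32.4, 31.7, 32.2, 32.7, 32.1, 31.9, 32.6, 32.3]
32 [32.7, 31.7, 32.7, 32.0, 32.8, 32.9, 32.4, 32.5, 31.6, 32.6, 32.2, 32.3, 32.5, 32.6, 32.9, 32.0, 32.7, 32.3, 32.5]
34 [32.1, 32.8, 32.8, 32.8, 31.8, 32.5, 32.1, 32.0, 32.1, 32.7, 31.4, 31.9, 32.4, 32.7, 32.8, 32.8, 32.6, 32.4, 33.1]
36 [35.9, 32.6, 34.5, 32.8, 32.3, 32.5, None, 32.8, 32.4, 32.1, 32.4, 32.0, 33.5, 33.1, 34.5, 33.0, None, 33.6, 35.8]
38 [36.5, 36.5, 35.9, 36.4, 36.2, 36.4, 36.1, 35.5, 36.6, 36.0, 35.7, 37.2, 37.0, 36.4, 36.2, 37.5, 36.1, 36.1, 36.2]
40 [36.5, 36.4, 36.9, 36.2, 36.2, 35.8, 36.1, 36.6, 36.3, 36.7, 36.5, 36.0, 36.4, 36.4, 36.1, 36.6, 35.8, 36.3, 36.5]
42 [36.4, 36.1, 35.8, 28.1, 27.2, 27.3, 24.1, 36.2, 36.5, 36.2, 36.6, 36.2, 33.3, 24.3, 30.6, 17.3, 36.1, 36.4, 36.5]
```

Request:
move_arm(commands=[[0,0,-3,0,0,0],[0,0,-2,0,0,0],[0,1,0,0,0,0],[0,0.6,0,0,0,0],[0,0,0,0,0,0],[0,0,0,0,0,0]])

```text
clock: 11.42
position: [0.6258, -0.0388, 0.0704]
tool_rot: [[-0.289, 0.957, -0.0], [0.957, 0.289, 0.0], [0.0, -0.0, -1.0]]
wrist_force: [0.3, 0.1, -0.6]
finger_gap: 0.0072
```

```bash
cat >> kz.py <<'E'
np.savez("kz.npz",**{k:np.asarray(v) for k,v in f.items()})
z=P[...,2];ok=f["range_z"]>0
print("tcp a,b",(p[:2]-c)@x,(p[:2]-c)@np.array([x[1],-x[0]]))
for lo in range(10,40,3):
    print(lo,[ (round(float(np.median(z[m])),1) if (m:=ok&(a>=lo)&(a<lo+3)&(b>=bl)&(b<bl+1)&(z<90)).sum()>1 else None) for bl in range(-9,10)])
E
python3 kz.py
```

```text
11.4667 [625.68 -38.76  70.44] 106.79084240288357 [ 0. -0. -1.] 0.007489020695896256 [-0.72 -0.55 -2.01] [-0.01  0.   -0.03]
12 33 (np.float64(66.03790840337089), np.float64(-0.40008164415544123), np.float64(-2.970989674847653), np.float64(3.443716897255097))
15 81 (np.float64(66.20868918381454), np.float64(0.4541950495233817), np.float64(-2.9649503421038044), np.float64(4.260201383633626))
18 94 (np.float64(66.22677121792069), np.float64(0.035455024970898245), np.float64(-2.928501956176489), np.float64(4.231918859465144))
21 81 (np.float64(66.23559747723188), np.float64(0.03817804942504912), np.float64(-2.887330629750614), np.float64(4.206697547255005))
24 5 (np.float64(66.6816454977427), np.float64(0.044219773504389326), np.float64(-2.8486651293041376), np.float64(2.929187501693613))
27 0 
30 8 (np.float64(77.16530041673701), np.float64(2.9290813855767044), np.float64(0.10623395199031165), np.float64(4.268676231753359))
33 84 (np.float64(78.71403365389915), np.float64(0.4879378378483205), np.float64(-2.8893648702994748), np.float64(4.589738817898759))
36 140 (np.float64(78.98239163
[... 1726 characters left out ...]
e, None, None, None, None, 66.2, 66.3, 66.3, 66.2, 66.1, 66.1, 66.2, 66.2, 66.0, None, None, None, None, None]
25 [None, None, None, None, None, None, None, None, None, None, None, None, None, None, None, None, None, None, None]
28 [None, None, None, None, None, None, None, None, None, None, None, None, None, None, None, None, None, None, None]
31 [None, None, None, None, None, None, 77.8, 77.9, 78.0, 77.9, 77.6, 77.5, 77.4, 77.7, None, None, None, None, None]
34 [None, None, None, None, None, None, 78.9, 79.0, 79.1, 78.8, 78.9, 79.0, 78.9, 78.7, None, None, None, None, None]
37 [None, None, None, None, 85.8, 86.0, 79.3, 79.2, 78.8, 78.8, 79.1, 79.3, 78.8, 80.0, 85.9, 85.4, None, None, None]
```

Request:
move_arm(commands=[[0,-0.5,1,0,0,0],[0,0,1,0,0,0],[0,0,1,0,0,0],[0,0,1,0,0,0],[0,0,1,0,0,0],[0,0,0.5,0,0,0],[0,0,0,0,0,0],[0,0,0,0,0,0]])

```text
clock: 12.18
position: [0.6253, -0.0386, 0.067]
tool_rot: [[-0.289, 0.957, 0.001], [0.957, 0.289, -0.001], [-0.001, 0.001, -1.0]]
wrist_force: [-6.0, 1.1, 18.4]
finger_gap: 0.0075
```

```bash
python3 kz.py | sed -n '1,15p;18,24p'
```

```text
12.2333 [625.33 -38.58  66.98] 106.79783934544236 [-0.  0. -1.] 0.007371872325134047 [-5.87  0.44 20.05] [-0.22  1.14 -0.11]
12 24 (np.float64(63.04207459960377), np.float64(-0.7117352257951791), np.float64(-3.701104502257535), np.float64(2.7048063899986396))
15 97 (np.float64(63.27692950967834), np.float64(-0.28579561735496695), np.float64(-3.6792487905527893), np.float64(3.531045641677674))
18 91 (np.float64(63.34450227019545), np.float64(-0.27869515744684736), np.float64(-3.6646341167473935), np.float64(3.4941823095114266))
21 93 (np.float64(63.20780650866889), np.float64(-0.2786542689027685), np.float64(-3.615868200149323), np.float64(3.4784440684196225))
24 17 (np.float64(63.22576125941243), np.float64(-0.27585660248308486), np.float64(-3.5760220022673592), np.float64(2.2021592991777186))
27 0 
30 2 (np.float64(73.61443318229136), np.float64(-2.1112390617142243), np.float64(-2.8670772990988644), np.float64(-1.3554008243295843))
33 70 (np.float64(75.37774366598532), np.float64(0.526689361341899), np.float64(-3.199194278442545), np.float64(4.295749437684835))
36 144 (np.float64(75
[... 635 characters left out ...]
058578271096115))
51 162 (np.float64(75.60269218718712), np.float64(0.32539250903211625), np.float64(-3.221848773489574), np.float64(4.011157287852157))
60 0 
hub z 63.11019341492821
tcp a,b 48.543010565580374 1.1724452531529754
10 [None, None, None, 60.7, 58.6, 64.7, 63.9, 65.2, 64.7, 64.5, 64.7, 64.0, 65.1, 62.8, 56.2, None, None, None, None]
13 [None, None, 63.0, 62.8, 59.2, 63.3, 63.6, 63.9, 63.1, 63.0, 63.2, 63.2, 63.1, 63.4, 62.3, 63.2, 62.9, None, None]
16 [None, None, 61.9, 61.5, None, 63.0, 63.5, 63.3, 63.3, 63.3, 63.4, 63.1, 63.2, 63.1, 61.5, 61.7, 62.1, None, None]
19 [None, None, 61.0, 60.8, None, 63.1, 63.5, 63.4, 63.3, 63.3, 63.4, 63.4, 63.1, 63.8, 60.4, 61.6, 62.1, None, None]
```

Request:
move_arm(commands=[[0,0,-1,0,0,0],[0,0,0,0,0,0],[0,0,0,0,0,0],[0,0,0,0,0,0]], grip=0.4)

```text
clock: 12.62
position: [0.6253, -0.039, 0.066]
tool_rot: [[-0.289, 0.957, -0.0], [0.957, 0.289, 0.0], [0.0, -0.0, -1.0]]
wrist_force: [-0.5, -0.1, 0.2]
finger_gap: 0.034
```

Request:
move_arm(commands=[[0,0,-10,0,0,0],[0,0,-25,0,0,0],[0,0,-35,0,0,0],[-12,0,0,0,0,0],[-13,0,0,0,0,0],[0,0,0,0,0,0],[0,0,0,0,0,0],[0,0,0,0,0,0]])

```text
clock: 13.28
position: [0.6318, -0.0628, 0.1352]
tool_rot: [[-0.288, 0.957, -0.002], [0.957, 0.288, 0.0], [0.001, -0.002, -1.0]]
wrist_force: [-0.1, -0.3, -0.3]
finger_gap: 0.0345
```

```bash
python3 kz.py
python3 - <<'E'
import cv2
a=cv2.imread("pics/kz.png");cv2.imwrite("pics/kz2.png",cv2.resize(a[160:360,230:430],(600,600),interpolation=cv2.INTER_CUBIC))
E
```

```text
13.3333 [631.84 -62.35 135.25] 106.8049861990823 [ 0. -0. -1.] 0.03417850745640304 [0.39 0.34 0.23] [ 0.02 -0.03 -0.  ]
12 19 (np.float64(63.1594915332256), np.float64(-1.5118694847025662), np.float64(-3.7531370727895492), np.float64(1.2938979735825686))
15 57 (np.float64(63.33469493012259), np.float64(-0.9452720376618352), np.float64(-3.7578140956072157), np.float64(2.970254315282777))
18 52 (np.float64(63.395786468301196), np.float64(-0.9483656146955848), np.float64(-3.737221278082608), np.float64(2.9289588261682975))
21 53 (np.float64(63.21434815930403), np.float64(-0.9488683014419235), np.float64(-3.722952381621091), np.float64(5.224964960411845))
24 57 (np.float64(63.44650275527379), np.float64(-0.9457193363250775), np.float64(-3.7155888425332155), np.float64(2.900782210196443))
27 15 (np.float64(63.43996115148215), np.float64(-1.4910059361001593), np.float64(-3.1511101928472405), np.float64(0.7011763597129633))
30 22 (np.float64(74.87837969705149), np.float64(-0.3829540598947772), np.float64(-3.4771525588089394), np.float64(2.7064898525341534))
33 74 (np.float64(75.869942804330
[... 1728 characters left out ...]
2, 62.0, 61.6, 60.9, 34.3, 63.5, 63.3, 64.2, 63.3, 63.5, 63.2, 63.1, 63.5, 62.6, 52.2, 61.6, 62.1, 62.3, 62.3]
25 [61.4, 62.0, 61.4, 60.7, 34.6, 63.0, 63.3, 63.4, 63.3, 63.8, 63.2, 63.4, 63.7, 63.6, 59.7, 61.6, 62.0, 61.5, 59.7]
28 [48.0, 42.7, 46.6, 47.7, 32.9, None, None, None, None, None, None, None, None, None, 46.4, 45.6, 44.2, 43.7, 45.1]
31 [32.6, 33.1, 32.4, 32.3, 32.8, 75.1, 75.1, 75.0, 75.1, 75.4, 74.8, 75.1, 75.1, None, 32.1, 32.2, 32.2, 32.1, 32.5]
34 [32.1, 32.3, 32.1, 31.8, 32.0, 75.9, 75.8, 75.9, 76.0, 76.4, 76.1, 76.3, 76.2, None, 31.8, 32.6, 32.1, 32.4, 32.4]
37 [36.7, 36.2, 35.9, 36.7, 36.6, 76.6, 76.4, 76.4, 76.3, 76.0, 76.6, 76.1, 76.0, 76.9, 35.5, 36.5, 35.6, 36.5, 36.7]
```

View pics/kz2.png

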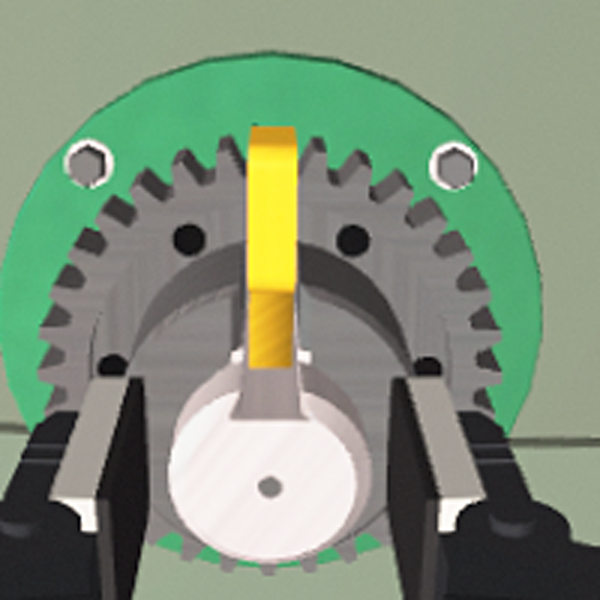

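Request:
move_arm(commands=[[12,0.1,0,0,0,0],[11.5,0.1,0,0,0,0],[0,0,35,0,0,0],[0,0,22,0,0,0],[0,0,10,0,0,0],[0,0,0,0,0,0],[0,0,0,0,0,0]])

```text
clock: 13.97
position: [0.6258, -0.0392, 0.0693]
tool_rot: [[-0.29, 0.957, -0.001], [0.957, 0.29, 0.0], [0.001, -0.001, -1.0]]
wrist_force: [-0.0, 0.2, -0.2]
finger_gap: 0.0344
```

Request:
move_arm(commands=[[0,0,0,0,0,0],[0,0,0,0,0,0],[0,0,0,0,0,0],[0,0,0,0,0,0],[0,0,0,0,0,0]], grip=0, squeeze=90)

```text
clock: 14.38
position: [0.6268, -0.0401, 0.0706]
tool_rot: [[-0.289, 0.957, 0.002], [0.957, 0.289, 0.0], [-0.001, 0.002, -1.0]]
wrist_force: [-0.4, 1.5, 7.0]
finger_gap: 0.0066
```

Request:
move_arm(commands=[[0,0,1,0,0,0],[0,0,1,0,0,0],[0,0,1,0,0,0],[0,0,0,0,0,0],[0,0,0,0,0,0]])

```text
clock: 14.8
position: [0.6269, -0.0398, 0.0701]
tool_rot: [[-0.289, 0.957, 0.004], [0.957, 0.289, -0.001], [-0.002, 0.003, -1.0]]
wrist_force: [-7.6, 1.9, 32.8]
finger_gap: 0.0062
```

```bash
python3 kz.py | sed -n '1,7p;8,19p'
python3 - <<'E'
from h import *
np.set_printoptions(precision=2,suppress=True,linewidth=150)
# tilt check from released view not saved; use this one: plane fits
f=dict(np.load("kz.npz"));P=fcloud(f)*1000;h=cv2.cvtColor(f["img"],cv2.COLOR_RGB2HSV)
c=np.array([638.2,-85.4]);x=np.array([-.2882,.9576]);D=P[...,:2]-c;a=D@x;b=D@np.array([x[1],-x[0]]);z=P[...,2]
y=(f["range_z"]>0)&(h[...,0]>18)&(h[...,0]<35)&(h[...,1]>120)
for n,m in(("tab",y&(a>36)&(a<53)&(abs(b)<6)&(z>72)&(z<80)),("blade",y&(a>14)&(a<25)&(abs(b)<6)&(z>60)&(z<67))):
    A=np.c_[a[m],b[m],np.ones(m.sum())];print(n,m.sum(),np.linalg.lstsq(A,z[m],rcond=None)[0])
m=y&(abs(b)<6)&(z>48)&(z<72)&(a>54); print("end face a by z",[(zz,round(float(np.median(a[m&(z>zz)&(z<zz+4)])),2),round(float(np.median(b[m&(z>zz)&(z<zz+4)])),2)) for zz in range(48,72,4) if (m&(z>zz)&(z<zz+4)).sum()>5])
E
```

```text
14.85 [626.88 -39.8   70.1 ] 106.79054080096964 [-0.  0. -1.] 0.006501169173191102 [-8.03  1.64 32.74] [-0.33  1.62 -0.2 ]
12 31 (np.float64(63.066992312726), np.float64(-0.009535862750064586), np.float64(-2.625489912153464), np.float64(4.72800752391754))
15 90 (np.float64(63.20238206557244), np.float64(0.8525250306745404), np.float64(-2.578980958368611), np.float64(4.7219508218308075))
18 90 (np.float64(63.1052222233413), np.float64(0.8579019760623723), np.float64(-2.537575381407703), np.float64(4.695748511685294))
21 78 (np.float64(63.02234587160328), np.float64(0.8622645678499992), np.float64(-2.10353615586217), np.float64(4.66085049377187))
24 12 (np.float64(63.57607525421433), np.float64(1.2816637207397363), np.float64(-1.6452647243232292), np.float64(3.7854026928839226))
27 0 
30 7 (np.float64(74.3382127768225), np.float64(2.03286518062445), np.float64(-1.0132632578392908), np.float64(4.324120140454395))
33 69 (np.float64(75.69387337916359), np.float64(1.6432349707248488), np.float64(-1.3868502108081693), np.float64(4.674932976946859))
36 113 (np.float64(75.91491951581925), np.
[... 534 characters left out ...]
 np.float64(1.6246065106067888), np.float64(-1.5969464686247006), np.float64(4.502290750563411))
51 138 (np.float64(75.74345227894229), np.float64(1.443520980376094), np.float64(-1.5688426064365917), np.float64(4.468694944672345))
54 159 (np.float64(75.24222496061107), np.float64(1.6185575803141947), np.float64(-1.5755185063230346), np.float64(4.798740850271589))
57 404 (np.float64(66.67268090187184), np.float64(1.6325023499309728), np.float64(-1.5465601536347158), np.float64(4.653570123515116))
60 0 
hub z 63.12175844764117
tab 733 [-0.02 -0.04 76.66]
blade 340 [ 0.    0.01 63.09]
end face a by z [(52, 57.76, 0.88), (56, 58.02, 1.67), (60, 58.15, 2.03), (64, 57.94, 1.64), (68, 58.06, 1.09)]
```

Request:
move_arm(commands=[[0,-0.8,-1,0,0,0],[0,-0.7,-1,0,0,0],[0,0,0,0,0,0],[0,0,0,-0.025,0,0],[0,0,0.5,-0.025,0,0],[0,0,0,0,0,0],[0,0,0,0,0,0]])

```text
clock: 15.48
position: [0.6249, -0.0406, 0.0703]
tool_rot: [[-0.289, 0.956, 0.05], [0.957, 0.288, 0.014], [-0.001, 0.052, -0.999]]
wrist_force: [-5.5, -0.2, 21.2]
finger_gap: 0.0064
```

Request:
move_arm(commands=[[0,0,0,0.025,0,0],[0,0,0,0.025,0,0],[0,0,0,0.025,0,0],[0,0,0,0.025,0,0],[0,0,0,0,0,0],[0,0,0,0,0,0]])

```text
clock: 15.98
position: [0.6273, -0.0399, 0.0704]
tool_rot: [[-0.289, 0.956, -0.042], [0.957, 0.289, -0.014], [-0.001, -0.044, -0.999]]
wrist_force: [0.8, 2.2, 15.6]
finger_gap: 0.0065
```

Request:
move_arm(commands=[[0,0,0,-0.025,0,0],[0,0,0,-0.025,0,0],[0,0,0,0,0.025,0],[0,0,0,0,0.025,0],[0,0,0,0,0,0],[0,0,0,0,0,0]])

```text
clock: 16.48
position: [0.6261, -0.041, 0.0714]
tool_rot: [[-0.288, 0.958, -0.01], [0.957, 0.288, 0.047], [0.048, 0.004, -0.999]]
wrist_force: [-6.4, -1.0, 28.2]
finger_gap: 0.0067
```

Request:
move_arm(commands=[[0,0,0,0,-0.025,0],[0,0,0,0,-0.025,0],[0,0,0,0,-0.025,0],[0,0,0,0,-0.025,0],[0,0,0,0,0,0],[0,0,0,0,0,0]])

```text
clock: 16.98
position: [0.6253, -0.0381, 0.0695]
tool_rot: [[-0.291, 0.957, 0.017], [0.956, 0.291, -0.046], [-0.049, 0.003, -0.999]]
wrist_force: [-3.4, 6.7, 11.5]
finger_gap: 0.0064
```

Request:
move_arm(commands=[[0,0,-1,0,0.025,0],[0,0,-2,0,0.025,0],[-1,0,0,0,0,0],[-0.8,0,0,0,0,0],[0,0,1,0,0,0],[0,0,1,0,0,0],[0,0,1,0,0,0],[0,0,0,0,0,0],[0,0,0,0,0,0]])

```text
clock: 17.73
position: [0.6253, -0.0414, 0.0703]
tool_rot: [[-0.29, 0.957, 0.002], [0.957, 0.29, -0.001], [-0.001, 0.002, -1.0]]
wrist_force: [-7.0, 4.3, 26.2]
finger_gap: 0.0064
```

```bash
python3 kz.py | sed -n '1,20p'
```

```text
17.7833 [625.26 -41.38  70.27] 106.8270484535287 [-0.  0. -1.] 0.006991335010744013 [-7.23  3.94 26.57] [ 0.33  1.64 -0.07]
12 60 (np.float64(62.9872563314066), np.float64(-1.5735334014230817), np.float64(-4.623217803255891), np.float64(2.731248433380321))
15 93 (np.float64(63.24605682710234), np.float64(-0.7170470109128865), np.float64(-4.571127637848031), np.float64(2.715581402574016))
18 88 (np.float64(63.042690480250435), np.float64(-1.1407489797545525), np.float64(-4.148639536168665), np.float64(2.6858457491692413))
21 60 (np.float64(63.16214597506088), np.float64(-0.9299535939607722), np.float64(-3.669885863558079), np.float64(2.649058467057646))
24 0 
27 0 
30 24 (np.float64(75.09215354346148), np.float64(-0.15088948605007715), np.float64(-3.374865738450254), np.float64(2.7003050288919215))
33 95 (np.float64(75.96896677911177), np.float64(-0.34825265050730314), np.float64(-3.363235163978415), np.float64(2.673661922780359))
36 108 (np.float64(75.9650312146156), np.float64(-0.3505277971344444), np.float64(-3.3144122342928095), np.float64(2.6275205977989082))
39 116 (np.float64(7
[... 309 characters left out ...]
29550588603777), np.float64(-3.5956517574018663), np.float64(2.5249762060896033))
48 130 (np.float64(75.81655584398419), np.float64(-0.7323680477524885), np.float64(-3.594408994760832), np.float64(2.491829483192337))
51 136 (np.float64(75.78250256118368), np.float64(-0.3831463947035717), np.float64(-3.584074446633213), np.float64(2.802463231943306))
54 342 (np.float64(73.50521063366084), np.float64(-0.3878820083035334), np.float64(-3.5688300713405385), np.float64(2.7789751130918656))
57 178 (np.float64(64.91188997360752), np.float64(-0.7424676167477827), np.float64(-3.477891235580947), np.float64(2.6143391417860453))
60 0 
hub z 63.06216215520571
tcp a,b 45.88609739151839 0.29452862900311233
```

Request:
move_arm(commands=[[0,0,-2,0,0,0],[0,0,0,0,0.04,0],[0,0,0,0,0.04,0],[0,0,0,0,0,0],[0,0,0,0,0,0]])

```text
clock: 18.25
position: [0.6258, -0.0418, 0.0722]
tool_rot: [[-0.288, 0.958, -0.02], [0.954, 0.288, 0.077], [0.079, 0.003, -0.997]]
wrist_force: [-5.2, 3.6, 24.4]
finger_gap: 0.0067
```

```bash
cat > pl.py <<'E'
from h import *
np.set_printoptions(precision=3,suppress=True,linewidth=150)
f=arm.grab_frame("wrist");s=arm.sense();print(s["clock"],s["position"]*1000,s["tool_rot"][2],s["wrist_force"])
P=fcloud(f)*1000;h=cv2.cvtColor(f["img"],cv2.COLOR_RGB2HSV)
c=np.array([638.2,-85.4]);x=np.array([-.2882,.9576]);D=P[...,:2]-c;a=D@x;b=D@np.array([x[1],-x[0]]);z=P[...,2]
y=(f["range_z"]>0)&(h[...,0]>18)&(h[...,0]<35)&(h[...,1]>120)&(abs(b)<7)
for n,m,o in(("tab",y&(a>36)&(a<53)&(z>70)&(z<84),40),("blade",y&(a>14)&(a<24)&(z>58)&(z<70),27)):
    k,_,e=np.linalg.lstsq(np.c_[a[m]-23,b[m],np.ones(m.sum())],z[m],rcond=None)[0];print(n,m.sum(),"slope",k,"z under at a=14,32:",e+k*-9-o,e+k*9-o)
E
python3 pl.py
```

```text
18.3 [625.878 -41.734  72.212] [ 0.079  0.003 -0.997] [-5.055  2.885 24.446]
tab 744 slope 0.060817323429702724 z under at a=14,32: 35.99251479823059 37.087226619965236
blade 319 slope 0.08491850791599735 z under at a=14,32: 35.529802364875174 37.058335507363125
```

Request:
move_arm(commands=[[0,0,0,0,-0.04,0],[0,0,0,0,-0.04,0],[0,0,0,0,-0.04,0],[0,0,0,0,-0.04,0],[0,0,1,0,0,0],[0,0,0,0,0,0],[0,0,0,0,0,0]])

```text
clock: 18.88
position: [0.6252, -0.0397, 0.0691]
tool_rot: [[-0.29, 0.957, 0.024], [0.954, 0.291, -0.074], [-0.078, 0.001, -0.997]]
wrist_force: [-2.7, 8.9, 4.7]
finger_gap: 0.0067
```

```bash
python3 pl.py
```

```text
18.9333 [625.199 -39.714  69.143] [-0.078  0.002 -0.997] [-2.61   8.924  5.608]
tab 697 slope -0.08162424894178795 z under at a=14,32: 37.57818660241027 36.10895012145808
blade 316 slope -0.06259772975136127 z under at a=14,32: 37.1869998056313 36.0602406701068
```

Request:
move_arm(commands=[[0,0,-2,0,0.04,0],[0,0,-3,0,0.04,0],[0,0,-15,0,0,0],[0,0,-30,0,0,0],[0,0,-30,0,0,0],[-13,0,0,0,0,0],[-13,0,0,0,0,0],[0,0,0,0,0,0],[0,0,0,0,0,0],[0,0,0,0,0,0]])

```text
clock: 19.77
position: [0.6317, -0.0673, 0.1474]
tool_rot: [[-0.288, 0.958, -0.002], [0.958, 0.288, 0.0], [0.001, -0.002, -1.0]]
wrist_force: [-0.5, 0.8, -0.2]
finger_gap: 0.0066
```

Run:
```python
from h import *
np.set_printoptions(precision=2,suppress=True,linewidth=160)
g=arm.grab_frame("side");w=arm.grab_frame("wrist");s=arm.sense();p=s["position"]*1000;R=s["tool_rot"];print(s["clock"],p,R[2],s["wrist_force"])
np.savez("g6.npz",**{k:np.asarray(v) for k,v in g.items()});np.savez("w6.npz",**{k:np.asarray(v) for k,v in w.items()})
h=cv2.cvtColor(g["img"],cv2.COLOR_RGB2HSV);y=(h[...,0]>18)&(h[...,0]<35)&(h[...,1]>110)
q=(cloud(g,y)*1000-p)@R
m=(abs(q[:,0])<50)&(abs(q[:,1])<12)&(abs(q[:,2])<60);q=q[m];print("key in tool frame (z down)",len(q),q.min(0),q.max(0))
for lo in range(-40,14,4):
    k=q[(q[:,0]>=lo)&(q[:,0]<lo+4)]
    if len(k): print(lo,len(k),"z",k[:,2].min(),k[:,2].max(),"y",np.median(k[:,1]))
P=fcloud(w)*1000;ok=w["range_z"]>0
D=P[...,:2]-[638.2,-85.4];x=np.array([-.2882,.9576]);a=D@x;b=D@np.array([x[1],-x[0]]);z=P[...,2]
for lo in range(12,40,2):
    print(lo,[ (round(float(np.median(z[mm])),1) if (mm:=ok&(a>=lo)&(a<lo+2)&(b>=bl)&(b<bl+1)&(z<90)).sum()>1 else None) for bl in range(-9,10)])
```

```text
19.8667 [631.92 -66.5  147.76] [ 0. -0. -1.] [-1.   -0.26 -1.43]
key in tool frame (z down) 193 [-35.87  -5.96  -7.73] [-2.51  3.36 33.97]
-36 55 z 5.572837452773862 33.97143866844568 y -1.7725206301776555
-32 16 z 6.777830819484198 30.021171870934054 y -4.541305937608583
-28 24 z 5.895627253854615 29.285743289272567 y -4.352637163056143
-24 18 z 6.595216336169861 30.34939740552886 y -4.242119503639513
-20 26 z -3.6755623139927556 30.458397361416363 y -4.04729754841723
-16 40 z -6.628877303420246 27.36201362671222 y -2.9015346288164596
-12 6 z -6.377222525129337 16.058045684026137 y -1.880133309362586
-8 7 z -7.731624229651893 -4.525995994637927 y 1.5980381028557995
-4 1 z -5.578343618948538 -5.578343618948538 y 1.7029473822833463
12 [83.2, 83.6, 84.1, 82.3, 58.3, 66.6, 60.8, 70.8, 56.5, 61.8, 65.9, 60.9, 61.2, 62.3, 77.0, 83.5, 83.6, 83.5, 82.0]
14 [75.3, 75.5, 76.3, 67.1, 34.2, 34.0, 34.2, 33.8, 34.4, 34.5, 35.0, 34.3, 33.8, 34.3, 73.3, 76.0, 75.5, 77.7, 73.0]
16 [62.6, 63.1, 70.6, 70.8, 34.2, 33.9, 33.9, 34.1, 34.5, 34.7, 33.7, 34.5, 34.7, 34.5, 70.3, 69.4, 62.4, 62.4, 62.0]
18 [6
[... 592 characters left out ...]
2, 47.7, 41.6, 50.7, 33.1, 33.6, 34.1, 34.1, 33.5, 34.0, 34.2, 33.8, 33.0, 33.2, 45.9, 45.5, 48.6, 46.4, 52.1]
30 [32.0, 32.3, 32.2, 32.8, 32.4, 32.1, 32.7, 33.0, 32.2, 32.1, 32.6, 32.2, 32.0, 32.0, 32.0, 32.1, 32.6, 31.8, 31.9]
32 [32.3, 33.1, 32.3, 32.2, 32.2, 32.0, 32.3, 32.1, 31.6, 32.4, 33.0, 32.8, 32.9, 32.7, 32.1, 32.5, 33.0, 32.3, 32.3]
34 [32.8, 32.4, 32.4, 32.3, 32.1, 32.5, 32.4, 32.7, 32.2, 32.7, 32.2, 32.4, 32.0, 32.5, 32.4, 32.6, 31.6, 32.4, 32.1]
36 [31.6, 33.7, 32.3, 32.7, 32.4, 32.5, 32.6, 32.6, 31.5, 32.8, 33.1, 32.8, 31.8, 32.2, 32.6, 32.4, None, 31.9, 34.0]
38 [36.0, 35.6, 35.9, 37.4, 36.2, 36.2, 36.3, 36.0, 35.8, 36.4, 36.9, 36.0, 35.5, 36.7, 36.2, 35.7, 36.2, 36.7, 36.4]
```

Request:
move_arm(commands=[[13.5,0.7,0,0,0,0],[13.4,0.7,0,0,0,0],[0,0,20,0,0,0],[0,0,25,0,0,0],[0,0,20,0,0,0],[0,0,7,0,0,0],[0,0,0,0,0,0],[0,0,0,0,0,0]], squeeze=120)

```text
clock: 20.53
position: [0.626, -0.0395, 0.077]
tool_rot: [[-0.29, 0.957, -0.0], [0.957, 0.29, 0.0], [0.001, -0.0, -1.0]]
wrist_force: [-0.3, -0.1, -0.5]
finger_gap: 0.0061
```

```bash
python3 kz.py | sed -n '1,20p'
```

```text
20.5833 [626.42 -39.92  77.63] 106.8395316011005 [ 0.  0. -1.] 0.005738255253572974 [-1.49  0.17 -0.89] [ 0.05  0.35 -0.08]
12 9 (np.float64(68.626492889795), np.float64(-0.759213780025415), np.float64(-2.4897703673055265), np.float64(3.596927352410583))
15 82 (np.float64(69.01265925976094), np.float64(0.5465140113205866), np.float64(-2.9214197168778986), np.float64(4.4542390693135285))
18 87 (np.float64(69.08175315619731), np.float64(0.5443001714463239), np.float64(-2.880198228789892), np.float64(3.9777105893117852))
21 83 (np.float64(69.02424658900476), np.float64(0.5379096363567764), np.float64(-2.4290014064533065), np.float64(3.931440389507004))
24 16 (np.float64(69.4594415151933), np.float64(-0.5120635819648234), np.float64(-2.3828995014850234), np.float64(3.0576469386848286))
27 0 
30 2 (np.float64(79.87299043208355), np.float64(1.8977953461539818), np.float64(1.7040040958893157), np.float64(2.0915865964186477))
33 50 (np.float64(81.78574208323016), np.float64(0.55244663096527), np.float64(-2.1108759433615147), np.float64(3.5904280191944626))
36 99 (np.float64(82.26747944527555
[... 448 characters left out ...]
t64(-2.0067536341242875), np.float64(3.7800540596874677))
48 121 (np.float64(82.43754255526927), np.float64(0.8916026055611834), np.float64(-2.013567333354833), np.float64(3.7794563717959657))
51 116 (np.float64(82.54993665273341), np.float64(0.8804532418547223), np.float64(-1.967729634980407), np.float64(3.73392095584394))
54 148 (np.float64(82.36042101502969), np.float64(0.8733133605279848), np.float64(-1.9521016280400212), np.float64(3.7115282123340223))
57 424 (np.float64(74.20640096547723), np.float64(0.8630100523930003), np.float64(-2.6903287222634518), np.float64(4.427229273404477))
60 0 
hub z nan
tcp a,b 46.94578606261795 1.8242655685029123
  return _methods._mean(a, axis=axis, dtype=dtype,
  ret = ret.dtype.type(ret / rcount)
```

Request:
move_arm(commands=[[-0.8,-0.6,2,0,0,0],[0,0,2,0,0,0],[0,0,2,0,0,0],[0,0,2,0,0,0],[0,0,2,0,0,0],[0,0,2,0,0,0],[0,0,0,0,0,0],[0,0,0,0,0,0]])

```text
clock: 21.3
position: [0.6269, -0.0404, 0.0694]
tool_rot: [[-0.29, 0.957, 0.005], [0.957, 0.29, -0.0], [-0.002, 0.004, -1.0]]
wrist_force: [-10.7, 4.1, 44.2]
finger_gap: 0.0058
```

```bash
python3 pl.py
```

```text
21.35 [626.929 -40.381  69.365] [-0.002  0.004 -1.   ] [-10.614   5.11   43.797]
tab 668 slope -0.026811348507822 z under at a=14,32: 36.052459611364185 35.56985533822339
blade 324 slope -0.03270582886398431 z under at a=14,32: 36.328850168418406 35.74014524886669
```

Run:
```python
from h import *
np.set_printoptions(precision=1,suppress=True,linewidth=160)
x=np.array([.034,.9994]);o=np.array([482.4,-109.0])
for n in("w3.npz","w6.npz"):
    f=dict(np.load(n));P=fcloud(f)*1000;ok=f["range_z"]>0;D=P[...,:2]-o;a=D@x;b=D@np.array([x[1],-x[0]]);z=P[...,2]
    print(n)
    for lo in range(-18,14,4):
        print(lo,[ (round(float(np.median(z[m])),1) if (m:=ok&(a>=lo)&(a<lo+4)&(b>=bl)&(b<bl+1.5)&(z<90)).sum()>1 else None) for bl in np.arange(-10.5,10.5,1.5)])
# w1 : blade/tab heights in block
f=dict(np.load("w1.npz"));P=fcloud(f)*1000;ok=f["range_z"]>0;D=P[...,:2]-o;a=D@x;b=D@np.array([x[1],-x[0]]);z=P[...,2]
print("w1")
for lo in range(-18,38,4):
    print(lo,[ (round(float(np.median(z[m])),1) if (m:=ok&(a>=lo)&(a<lo+4)&(b>=bl)&(b<bl+1.5)&(z<90)).sum()>1 else None) for bl in np.arange(-10.5,10.5,1.5)])
```

```text
w3.npz
-18 [32.5, 32.1, 32.3, 32.1, 32.7, 32.6, 32.7, 32.1, 32.6, 32.5, 32.5, 32.1, 32.1, 32.4]
-14 [32.7, 32.9, 32.1, 27.2, 28.0, 26.5, 29.9, 30.8, 31.6, 32.6, 32.7, 32.6, 32.4, 32.8]
-10 [32.1, 32.4, 31.9, 25.0, 17.1, 17.3, None, None, None, None, 32.4, 32.1, 32.0, 32.3]
-6 [32.1, 32.4, 31.9, 23.8, 16.8, None, None, None, None, None, 32.5, 32.4, 32.6, 32.4]
-2 [32.3, 32.1, 32.1, 26.5, 16.6, None, None, None, None, None, 32.2, 32.1, 32.5, 32.3]
2 [32.3, 32.1, 32.2, 24.1, 16.6, 16.9, 16.8, None, None, None, 32.1, 32.4, 32.7, 32.2]
6 [23.2, 22.4, 22.2, 22.9, 11.8, 12.1, 12.0, 11.8, 7.9, 10.7, 18.4, 21.5, 22.2, 21.2]
10 [0.8, -0.1, 1.2, 0.6, 0.4, 0.1, 0.2, 0.4, 1.3, 0.6, 0.5, 0.5, 0.5, 0.6]
w6.npz
-18 [32.8, 32.5, 31.7, 32.4, 32.5, 32.7, 32.0, 31.9, 32.4, 32.4, 32.7, 32.5, 32.7, 32.5]
-14 [32.6, 32.7, 33.2, 27.1, 28.4, 27.0, 31.3, 31.5, 32.1, 32.4, 32.5, 32.7, 32.6, 32.5]
-10 [32.3, 32.7, 32.3, 24.4, 16.8, None, None, None, None, None, 32.6, 32.6, 32.3, 32.2]
-6 [32.5, 31.8, 31.4, 25.2, 17.1, None, None, None, None, None, 32.2, 32.4, 32.5, 32.7]
-2 [32.4, 32.5, 32.1, 23.8, 16.8, None, 
[... 779 characters left out ...]
 43.3, 43.6, 43.4, 43.6, 32.2, 32.8, 32.2, 32.5]
6 [20.3, 20.9, 24.8, 17.6, None, 55.5, 54.8, 54.9, None, None, 27.7, 17.8, 22.9, 23.0]
10 [1.5, 0.8, 0.4, 0.6, 56.4, 55.9, 56.3, 55.9, 56.7, 55.8, 0.9, 0.2, 0.2, 0.5]
14 [-0.0, 0.5, 0.5, 0.4, 56.5, 56.5, 56.3, 56.5, 56.3, 56.4, -0.1, 0.5, 0.5, -0.0]
18 [0.5, 0.8, 0.3, 0.9, 56.3, 56.1, 56.1, 56.5, 56.9, 56.2, 0.5, -0.0, -0.4, 0.2]
22 [0.2, 0.3, 0.3, 0.1, 56.4, 56.4, 56.1, 56.1, 56.3, 56.0, 0.5, 0.8, 0.0, 0.3]
26 [0.5, 0.4, 0.1, -0.0, 55.3, 55.5, 55.8, 55.8, 55.8, 0.9, 0.0, 0.2, 0.3, 0.7]
30 [-0.1, 0.2, 0.2, 0.5, 54.0, 54.9, 54.2, 55.3, 55.2, 1.0, 0.5, 0.3, 0.5, 0.4]
34 [0.4, 0.6, 0.4, 0.6, 37.9, 37.5, 37.4, 42.8, 38.7, 18.8, 0.6, 0.4, 0.3, 0.3]
```

Request:
move_arm(commands=[[0,0,-3,0,0,0],[0,0,-4,0,0,0],[0,0,0,0,0,0],[0,0,0,0,0,0]], squeeze=40)

```text
clock: 21.68
position: [0.6259, -0.0411, 0.0719]
tool_rot: [[-0.289, 0.957, 0.001], [0.957, 0.289, 0.001], [0.001, 0.001, -1.0]]
wrist_force: [-0.7, 4.5, 2.6]
finger_gap: 0.0058
```

```bash
python3 kz.py 2>/dev/null| sed -n '1,10p;20,21p' ; python3 pl.py
```

```text
21.7333 [625.79 -41.13  71.64] 106.81801597658561 [ 0.  0. -1.] 0.005735856421283809 [-1.76  5.61  2.18] [1.02 0.17 0.01]
12 64 (np.float64(64.94769173336634), np.float64(-0.5243151731694229), np.float64(-3.546176786502549), np.float64(3.359897890032288))
15 85 (np.float64(64.92327099762393), np.float64(-0.0948532635360294), np.float64(-3.5192841737654827), np.float64(3.333407772958502))
18 90 (np.float64(64.87958578314792), np.float64(-0.09398095723317676), np.float64(-3.4760898073469315), np.float64(3.3002902328295907))
21 61 (np.float64(64.89038943604987), np.float64(-0.5145007023050333), np.float64(-3.047510849526643), np.float64(2.8419560295058237))
24 1 (np.float64(66.07952160998464), np.float64(-1.7525796948019503), np.float64(-1.7525796948019503), np.float64(-1.7525796948019503))
27 0 
30 19 (np.float64(76.5050425435188), np.float64(0.29497917076504293), np.float64(-2.353081870517859), np.float64(2.9524256771172066))
33 84 (np.float64(77.37392267071161), np.float64(0.10241530247806377), np.float64(-2.724597492585396), np.float64(2.9350922266935386))
36 101 (np.float64(77.72006928268759), np.float64(0.2848443918197936), np.float64(-2.706756912046488), np.float64(2.8758015427182646))
tcp a,b 45.96564935169448 0.8775715209218097
10 [None, None, None, 70.6, 65.0, 68.9, 70.7, 70.2, 69.2, 69.3, 70.5, 68.5, 69.0, 68.6, 66.6, None, None, None, None]
21.8333 [625.795 -41.127  71.447] [ 0.001  0.    -1.   ] [-0.467  4.795  2.866]
tab 659 slope -0.0158868683318748 z under at a=14,32: 37.69171112406325 37.40574749408951
blade 298 slope -0.004255319856757187 z under at a=14,32: 37.61719417227266 37.54059841485102
```

Request:
move_arm(commands=[[0.9,0,0,0,0,0],[0,0,0,0,0,0],[0,0,0,0,0,0]])

```text
clock: 22.08
position: [0.6254, -0.0412, 0.0713]
tool_rot: [[-0.289, 0.957, -0.0], [0.957, 0.289, -0.0], [0.0, -0.0, -1.0]]
wrist_force: [0.8, 2.3, -0.7]
finger_gap: 0.0058
```

Request:
move_arm(commands=[[0,0,0,0,0,0],[0,0,0,0,0,0],[0,0,0,0,0,0],[0,0,0,0,0,0]], grip=0.3)

```text
clock: 22.42
position: [0.6254, -0.0416, 0.0717]
tool_rot: [[-0.288, 0.958, -0.0], [0.958, 0.288, -0.001], [-0.0, -0.0, -1.0]]
wrist_force: [0.0, -0.9, -0.1]
finger_gap: 0.0256
```

```bash
python3 kz.py 2>/dev/null| sed -n '1,10p;20,21p' ; python3 pl.py
```

```text
22.4667 [625.39 -41.39  71.7 ] 106.7662278240043 [-0. -0. -1.] 0.025697530228279145 [-0.26  0.2  -0.47] [-0.   -0.03  0.02]
12 57 (np.float64(63.41725462689557), np.float64(-0.27655758611244063), np.float64(-3.746736402124911), np.float64(3.208271835445619))
15 92 (np.float64(63.38845655591132), np.float64(-0.4935625993696647), np.float64(-3.725211372043719), np.float64(3.196481244275499))
18 89 (np.float64(63.25788205697426), np.float64(-0.7043908017709434), np.float64(-3.699285816177292), np.float64(3.143887047235065))
21 65 (np.float64(63.49346209872163), np.float64(-0.7034439400870226), np.float64(-3.678667865667847), np.float64(3.523822027886119))
24 0 
27 23 (np.float64(42.74968955587389), np.float64(-5.387454945034731), np.float64(-5.687874335430106), np.float64(-5.121600569389481))
30 27 (np.float64(75.23733348103555), np.float64(0.4804959085547104), np.float64(-3.354223763278153), np.float64(3.5030749505432723))
33 120 (np.float64(76.1453676450717), np.float64(-0.47657625885107663), np.float64(-5.6289800625935795), np.float64(3.5033524928603264))
36 138 (np.float64(76.24791022042483), np.float64(-0.6623717261437099), np.float64(-4.03677510219169), np.float64(3.456412278213695))
tcp a,b 45.83128169935952 0.4202732569406362
10 [62.6, 61.6, None, 64.4, 63.6, 69.2, 67.8, 69.5, 69.3, 70.2, 68.4, 69.4, 69.7, 65.4, 62.8, None, 62.6, 64.0, 63.5]
22.5667 [625.424 -41.23   71.756] [-0. -0. -1.] [-0.079  0.312 -1.079]
tab 829 slope 0.002156650280978016 z under at a=14,32: 36.2166183486453 36.25543805370289
blade 334 slope 0.01354205925243402 z under at a=14,32: 36.28736694499379 36.5311240115376
```

Request:
move_arm(commands=[[0,0,-8,0,0,0],[0,0,-20,0,0,0],[0,0,-40,0,0,0],[0,0,-40,0,0,0],[36.8,4.7,-15,0,0,0],[36.8,4.7,0,0,0,0],[36.8,4.7,0,0,0,0],[36.8,4.7,0,0,0,0],[36.8,4.7,0,0,0,0],[36.8,4.7,0,0,0,0]])

```text
clock: 23.4
position: [0.5881, 0.1801, 0.1956]
tool_rot: [[-0.289, 0.957, 0.001], [0.957, 0.289, 0.0], [-0.0, 0.001, -1.0]]
wrist_force: [-0.1, 1.4, 0.4]
finger_gap: 0.0258
```

Request:
move_arm(commands=[[0,0,0,0,0,0.124],[0,0,0,0,0,0.124],[0,0,0,0,0,0.124],[0,0,0,0,0,0.124],[0,0,0,0,0,0.124],[0,0,0,0,0,0.124],[0,0,0,0,0,0.124],[0,0,0,0,0,0.124]], grip=1)

```text
clock: 24.07
position: [0.5885, 0.1787, 0.1954]
tool_rot: [[0.648, 0.762, 0.0], [0.762, -0.648, 0.0], [0.0, -0.0, -1.0]]
wrist_force: [0.4, 0.0, -0.1]
finger_gap: 0.0855
```

Request:
move_arm(commands=[[0,0,0,0,0,0.124],[0,0,0,0,0,0.124],[0,0,0,0,0,0.124],[0,0,0,0,0,0.124],[0,0,0,0,0,0.124],[0,0,0,0,0,0.124],[0,0,0,0,0,0.124],[0,0,0,0,0,0],[0,0,0,0,0,0]])

```text
clock: 24.82
position: [0.5885, 0.179, 0.1952]
tool_rot: [[1.0, 0.008, 0.0], [0.008, -1.0, 0.0], [0.0, -0.0, -1.0]]
wrist_force: [-0.8, 1.3, 0.6]
finger_gap: 0.0854
```

```bash
cat > pw.py <<'E'
from h import *
np.set_printoptions(precision=2,suppress=True)
f=arm.grab_frame("wrist");s=arm.sense();R=s["tool_rot"];save("pw.png",f);np.savez("pw.npz",**{k:np.asarray(v) for k,v in f.items()})
print(s["clock"],s["position"]*1000,np.degrees(np.arctan2(R[1,0],R[0,0])),s["joint_positions"],s["finger_gap"])
P=fcloud(f)*1000;ok=f["range_z"]>0;h=cv2.cvtColor(f["img"],cv2.COLOR_RGB2HSV);z=P[...,2]
o=ok&(h[...,0]>4)&(h[...,0]<17)&(h[...,1]>200)&(h[...,2]>170)&(z>36)&(z<48)&(abs(P[...,0]-600)<80)&(abs(P[...,1]-180)<70)
n,L,st,cn=cv2.connectedComponentsWithStats(o.astype(np.uint8))
for i in np.argsort(-st[1:,4])[:3]+1:
    q=P[L==i]; print("sleeve",st[i,4],st[i,:4],q.mean(0),cv2.minAreaRect(q[:,:2].astype(np.float32)))
E
python3 pw.py
```

```text
24.8667 [588.53 178.85 195.09] 0.49059711530684563 [-0.43  0.54  0.07  1.92 -0.06  0.69 -1.89] 0.08525801084422636
sleeve 367 [278 190  26  66] [592.55 200.47  43.54] ((591.5011596679688, 200.62132263183594), (12.57863998413086, 50.71954345703125), 79.99011993408203)
sleeve 362 [332 191  24  67] [593.93 160.26  43.51] ((590.8574829101562, 159.7354278564453), (51.38344955444336, 12.578666687011719), 8.985844612121582)
sleeve 1 [331 136   1   1] [656.69 170.71  36.18] ((656.69189453125, 170.71432495117188), (0.0, 0.0), 0.0)
```

View pics/pw.png

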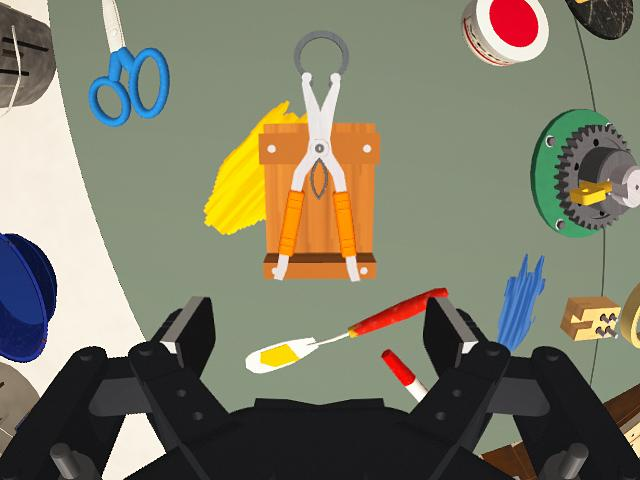

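```bash
cat > ringfit.py <<'E'
from h import *
from scipy.optimize import least_squares
np.set_printoptions(precision=2,suppress=True)
def planar(f,z,mask):  # intersect pixel rays with plane z (mm)
    X,Y=rays(f);d=np.stack([X,Y,np.ones_like(X)],-1)@f["R"];C=-f["R"].T@f["t"]*1000
    k=(z-C[2])/d[...,2];return (C+d*k[...,None])[mask]
def ring(f,ztop,box):
    h=cv2.cvtColor(f["img"],cv2.COLOR_RGB2HSV);U=np.mgrid[0:480,0:640]
    u0,u1,v0,v1=box
    P=fcloud(f)*1000
    m=(U[1]>u0)&(U[1]<u1)&(U[0]>v0)&(U[0]<v1)&(f["range_z"]>0)&(abs(P[...,2]-ztop)<4)
    q=P[m]; 
    if len(q)<20: return None
    r=least_squares(lambda p:np.hypot(q[:,0]-p[0],q[:,1]-p[1])-p[2],[*q.mean(0)[:2],23],loss="soft_l1",f_scale=1).x
    return len(q),r,np.median(q[:,2])
if __name__=="__main__":
    f=dict(np.load("pw.npz"))
    print(ring(f,30,(285,355,25,90)))
    m=np.zeros((480,640),bool);m[148,319]=1;print("pivot",planar(f,42,m))
E
python3 ringfit.py
```

```text
(786, array([718.24, 178.68,  18.98]), np.float64(30.240827504817297))
pivot [[647.76 179.57  42.  ]]
```

Request:
move_arm(commands=[[0.5,-1.1,30,0,0,0.0175],[0,0,40,0,0,0],[0,0,40,0,0,0],[0,0,30,0,0,0],[0,0,13,0,0,0],[0,0,4,0,0,0],[0,0,0,0,0,0],[0,0,0,0,0,0]])

```text
clock: 25.53
position: [0.59, 0.1798, 0.0391]
tool_rot: [[1.0, -0.013, 0.002], [-0.013, -1.0, 0.001], [0.002, -0.001, -1.0]]
wrist_force: [-0.3, 0.2, 0.4]
finger_gap: 0.0857
```

Request:
move_arm(commands=[[0,0,0,0,0,0],[0,0,0,0,0,0],[0,0,0,0,0,0],[0,0,0,0,0,0],[0,0,0,0,0,0],[0,0,0,0,0,0]], grip=0, squeeze=45)

```text
clock: 26.03
position: [0.5888, 0.1801, 0.0399]
tool_rot: [[1.0, -0.013, 0.0], [-0.013, -1.0, 0.001], [0.0, -0.001, -1.0]]
wrist_force: [-5.9, -0.1, 17.1]
finger_gap: 0.0301
```

```bash
python3 pw.py; python3 ringfit.py
```

```text
26.0833 [588.72 180.07  39.92] -0.7551071133598983 [-0.42  0.76  0.04  2.   -0.08  0.39 -1.9 ] 0.03054766996189651
sleeve 1150 [328 259  38 127] [596.46 172.01  43.25] ((589.3489990234375, 170.33094787597656), (12.27872371673584, 51.80202865600586), 88.80412292480469)
sleeve 1136 [273 259  37 127] [596.05 189.18  43.28] ((589.8386840820312, 189.95103454589844), (51.40052795410156, 12.186643600463867), 0.0323580726981163)
None
pivot [[653.91 179.39  42.  ]]
```

Request:
move_arm(commands=[[0,0,-5,0,0,0],[0,0,-10,0,0,0],[0,0,-20,0,0,0],[0,0,-35,0,0,0],[0,0,-30,0,0,0],[0,0,-10,0,0,0],[0,0,0,0,0,0],[0,0,0,0,0,0],[0,0,0,0,0,0]])

```text
clock: 26.83
position: [0.5884, 0.1795, 0.1467]
tool_rot: [[1.0, -0.013, -0.002], [-0.013, -1.0, -0.001], [-0.002, 0.001, -1.0]]
wrist_force: [-0.4, -0.3, -1.9]
finger_gap: 0.0298
```

```bash
python3 pw.py
cat > rz.py <<'E'
from h import *
np.set_printoptions(precision=2,suppress=True,linewidth=150)
f=dict(np.load("pw.npz"));s=arm.sense();p=s["position"]*1000;R=s["tool_rot"]
P=(fcloud(f)*1000-p)@R; ok=f["range_z"]>0   # tool frame, z down
near=ok&(P[...,2]>-25)&(P[...,2]<30)&(P[...,0]>15)&(P[...,0]<170)&(abs(P[...,1])<45)
q=P[near];print(len(q),s["finger_gap"],s["wrist_force"])
for lo in range(15,165,6):
    k=q[(q[:,0]>=lo)&(q[:,0]<lo+6)]
    if len(k): print(lo,len(k),"z",np.percentile(k[:,2],[2,50,98]),"y",k[:,1].min(),k[:,1].max(),"gap",(lambda y:(y[np.argmax(np.diff(y))],y[np.argmax(np.diff(y))+1]))(np.sort(k[:,1])) if len(k)>3 else '')
np.save("q.npy",q)
E
python3 rz.py
```

```text
26.8833 [588.3  179.44 146.28] -0.7741503858021593 [-0.43  0.6   0.07  1.95 -0.07  0.59 -1.91] 0.030138394225415522
17798 0.030138394225415522 [-1.26  0.41 -1.49]
15 1082 z [-5.97 -4.55 -2.22] y -16.135490597951645 15.545651985107881 gap (np.float64(-4.335427672429581), np.float64(3.587749322355199))
21 1470 z [-5.55 -3.83  2.86] y -16.097542996208432 15.856280045234868 gap (np.float64(-4.06260801715064), np.float64(-3.687289638089239))
27 1039 z [-3.74 -2.32  1.84] y -14.877651491183203 14.474617845077487 gap (np.float64(-1.9479124270874129), np.float64(1.848799578109039))
33 1075 z [-3.66 -2.32  1.29] y -14.965852722120239 14.587943632373458 gap (np.float64(-4.321177550898859), np.float64(3.5695613524055725))
39 1065 z [-3.7  -2.43  0.79] y -14.869774235075342 14.422593111807178 gap (np.float64(-3.491439494953784), np.float64(3.037209908641742))
45 1069 z [-3.68 -2.45 -1.13] y -12.86143879305363 12.301122564081055 gap (np.float64(-0.5541966154598837), np.float64(0.11135884925406543))
51 1031 z [-4.18 -2.58 -1.12] y -10.269416478795193 9.822094055895807 gap (np.float64(-0.5418641930
[... 870 characters left out ...]
552))
93 947 z [-3.58 -2.18 -0.76] y -20.251767421278572 19.847263179442738 gap (np.float64(-9.151721050564515), np.float64(8.364279023414943))
99 732 z [-3.65 -2.14 -0.71] y -22.73545950725481 21.900541039245457 gap (np.float64(-13.012553099103199), np.float64(12.394778686032303))
105 816 z [-3.57 -1.82 11.53] y -23.923957817689708 23.408262181575367 gap (np.float64(-16.3200222607835), np.float64(15.577217454796381))
111 440 z [-3.21 -1.23 12.13] y -23.46401636151653 23.240607884561268 gap (np.float64(-15.044202370946767), np.float64(14.271967574534358))
117 147 z [ 8.53  9.94 11.33] y -23.14265772355747 22.551315001820786 gap (np.float64(-17.566883188277068), np.float64(17.36476525043894))
```

View pics/pw.png

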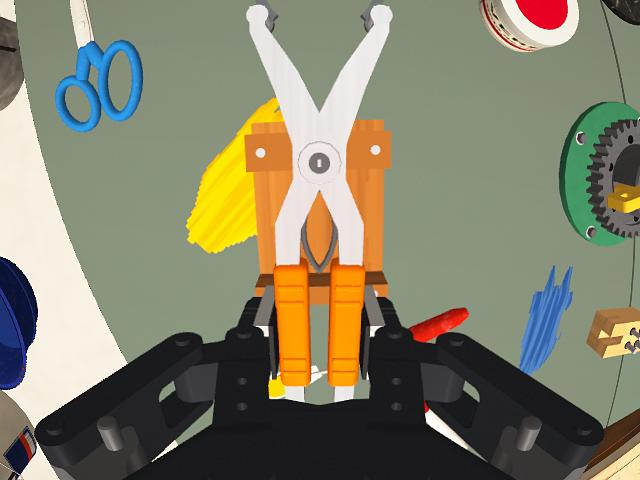

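Run:
```python
from h import *
np.set_printoptions(precision=2,suppress=True)
f=dict(np.load("pw.npz"));s=arm.sense();p=s["position"]*1000;R=s["tool_rot"]
P=(fcloud(f)*1000-p)@R
im=f["img"];g=cv2.cvtColor(im,cv2.COLOR_RGB2GRAY)
m=np.zeros(g.shape,bool);m[150:175,307:332]=1
k=m&(g<130)&(P[...,2]<0); print("pivot dark",k.sum(),P[k].mean(0),np.median(P[k],0))
b=(f["range_z"]>0)&(P[...,2]<-4.4)&(abs(P[...,1])<9)&(P[...,0]>48)&(P[...,0]<75);q=P[b];print("boss",len(q),cv2.minEnclosingCircle(q[:,:2].astype(np.float32)),np.median(q,0))
```

```text
pivot dark 284 [60.75 -0.19 -5.04] [60.63 -0.23 -4.2 ]
boss 193 ((59.13627624511719, 0.964841365814209), 12.103968620300293) [60.63 -0.54 -4.68]
```

Request:
move_arm(commands=[[0,0,0,0,0,-0.111],[0,0,0,0,0,-0.111],[0,0,0,0,0,-0.111],[0,0,0,0,0,-0.111],[0,0,0,0,0,-0.111],[0,0,0,0,0,-0.111],[0,0,0,0,0,-0.111],[0,0,0,0,0,-0.111]], squeeze=60)

```text
clock: 27.55
position: [0.5884, 0.1794, 0.1459]
tool_rot: [[0.637, 0.771, -0.003], [0.771, -0.637, -0.001], [-0.002, -0.002, -1.0]]
wrist_force: [0.1, -1.1, -2.1]
finger_gap: 0.0288
```

Request:
move_arm(commands=[[-29.8,20.9,0,0,0,0],[-29.8,20.9,0,0,0,0],[-29.8,20.9,0,0,0,0],[-29.8,20.9,0,0,0,0],[-29.8,20.9,0,0,0,0],[-29.8,20.9,0,0,0,0],[-29.8,20.9,0,0,0,0],[-29.8,20.9,0,0,0,0],[-29.8,20.9,0,0,0,0],[-29.8,20.9,0,0,0,0]])

```text
clock: 28.38
position: [0.5572, -0.1846, 0.1461]
tool_rot: [[0.641, 0.767, -0.003], [0.767, -0.641, 0.001], [-0.001, -0.003, -1.0]]
wrist_force: [1.5, -0.7, -2.4]
finger_gap: 0.0289
```

Request:
move_arm(commands=[[0,0,0,0,0,0],[0,0,0,0,0,0],[0,0,0,0,0,0],[0,0,0,0,0,0]])

```text
clock: 28.72
position: [0.5582, -0.1815, 0.1469]
tool_rot: [[0.64, 0.768, -0.001], [0.768, -0.64, 0.001], [0.0, -0.002, -1.0]]
wrist_force: [0.3, 0.9, -0.2]
finger_gap: 0.0288
```

```bash
cat > ts.py <<'E'
from h import *
import sys
from scipy.optimize import least_squares
np.set_printoptions(precision=2,suppress=True,linewidth=150)
s=arm.sense();p=s["position"]*1000;R=s["tool_rot"];print(s["clock"],p,np.degrees(np.arctan2(R[1,0],R[0,0])),R[2],s["finger_gap"],s["wrist_force"])
n=np.array([float(a) for a in sys.argv[1:4]]); w=R@n+p; print("ring predicted world",w)
for c in("top","side"):
    f=arm.grab_frame(c);cv2.imwrite(f"pics/{c}_{int(s['clock']*100)}.png",f["img"][:,:,::-1]);np.savez(c+"L.npz",**{k:np.asarray(v) for k,v in f.items()})
    q=(cloud(f,f["range_z"]>0)*1000-p)@R
    m=(abs(q[:,2]-(n[2]-1.5))<4)&(np.hypot(q[:,0]-n[0],q[:,1]-n[1])<32)&(np.hypot(q[:,0]-n[0],q[:,1]-n[1])>15)&(q[:,0]>n[0]-5)
    k=q[m]
    if len(k)>8:
        r=least_squares(lambda v:np.hypot(k[:,0]-v[0],k[:,1]-v[1])-v[2],[n[0],n[1],22],loss="soft_l1").x
        print(c,len(k),"ring c tool",r,"z",np.median(k[:,2]),"world",R@np.array([r[0],r[1],n[2]])+p)
    q=cloud(f,f["range_z"]>0)*1000;t=q[(abs(q[:,2]-84)<3)&(np.hypot(q[:,0]-638,q[:,1]+85.5)<24)]
    if len(t)>10: print(c,"axle top",len(t),cv2.minEnclosingCircle(t[:,:2].astype(np.float32)),t.mean(0))
E
python3 ts.py 127.2 -0.3 11.4
```

```text
28.7167 [ 558.23 -181.54  146.92] 50.191447802174466 [ 0. -0. -1.] 0.028752462894726327 [ 0.26  0.91 -0.23]
ring predicted world [639.42 -83.62 135.54]
top 122 ring c tool [129.04  -1.29  22.3 ] z 10.746291108308165 world [639.84 -81.57 135.55]
top axle top 198 ((638.6683349609375, -85.26945495605469), 18.029726028442383) [639.99 -86.34  84.03]
side 114 ring c tool [127.67   0.37  22.53] z 9.617682761371253 world [640.24 -83.69 135.54]
side axle top 113 ((641.34326171875, -91.10750579833984), 16.628992080688477) [643.94 -94.49  84.36]
```

Request:
move_arm(commands=[[-3,0.5,15,0,0,0],[0,0,18,0,0,0],[0,0,10,0,0,0],[0,0,0,0,0,0],[0,0,0,0,0,0],[0,0,0,0,0,0],[0,0,0,0,0,0]])

```text
clock: 29.4
position: [0.5573, -0.1855, 0.1055]
tool_rot: [[0.641, 0.767, 0.001], [0.767, -0.641, -0.0], [0.001, 0.001, -1.0]]
wrist_force: [0.2, 1.0, -1.5]
finger_gap: 0.0289
```

```bash
python3 ts.py 127.9 -0.3 11.4
python3 - <<'E'
import cv2,numpy as np
t=dict(np.load("topL.npz"))["img"][:,:,::-1];s=dict(np.load("sideL.npz"))["img"][:,:,::-1]
cv2.imwrite("pics/fin.png",np.hstack([cv2.resize(t[200:250,335:385],(400,400),interpolation=cv2.INTER_CUBIC),cv2.resize(s[215:285,300:370],(400,400),interpolation=cv2.INTER_CUBIC)]))
E
```

```text
29.4 [ 557.34 -185.5   105.55] 50.112566869646884 [ 0.  0. -1.] 0.028884006149999305 [ 0.17  1.   -1.5 ]
ring predicted world [639.15 -87.18  94.22]
top 109 ring c tool [129.18  -1.19  22.25] z 10.515268123375709 world [639.29 -85.62  94.22]
top axle top 228 ((638.5189819335938, -85.59613037109375), 17.6935977935791) [638.79 -86.21  84.04]
side 112 ring c tool [127.12   0.24  22.4 ] z 9.951369210181433 world [639.05 -88.12  94.22]
side axle top 102 ((639.8344116210938, -85.93072509765625), 17.381906509399414) [637.75 -83.54  84.96]
```

View pics/fin.png

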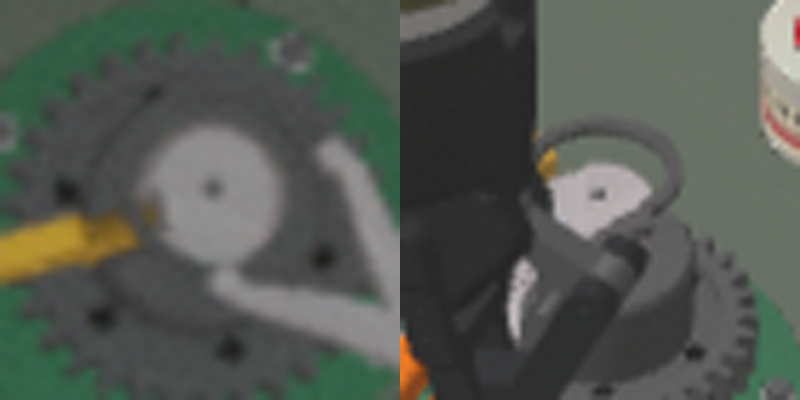

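Request:
move_arm(commands=[[0,0,0,0,0,0],[0,0,0,0,0,0],[0,0,0,0,0,0]])

```text
clock: 29.75
position: [0.5568, -0.1858, 0.105]
tool_rot: [[0.642, 0.767, 0.0], [0.767, -0.642, -0.0], [0.0, 0.0, -1.0]]
wrist_force: [-0.0, -0.4, -1.8]
finger_gap: 0.0291
```

```bash
cat > rel.py <<'E'
from h import *
from scipy.optimize import least_squares
np.set_printoptions(precision=2,suppress=True,linewidth=150)
p=[];R=None
fs=[]
for i in range(2):
    for c in("top","side"):
        f=arm.grab_frame(c); s=arm.sense();p.append(s["position"]*1000);R=s["tool_rot"];fs.append((c,f))
p=np.array(p);print(s["clock"],p,"mean",p.mean(0));p=p.mean(0);n=np.array([127.9,-.3,11.4])
def pt(f,u,v,z):
    C=-f["R"].T@f["t"]*1000;d=f["R"].T@np.array([(u-f["cx"])/f["fx"],(v-f["cy"])/f["fy"],1]);return C+d*(z-C[2])/d[2]
print("pred",R@n+p)
for c,f in fs:
    q=(cloud(f,f["range_z"]>0)*1000-p)@R
    d=np.hypot(q[:,0]-n[0],q[:,1]-n[1]);k=q[(abs(q[:,2]-9.9)<3)&(d<30)&(d>16)&(q[:,0]>n[0]-3)]
    r=least_squares(lambda v:np.hypot(k[:,0]-v[0],k[:,1]-v[1])-22.4,n[:2],loss="soft_l1").x
    X=f["R"]@np.array([638.4,-85.5,84])/1000+f["t"];u=X[0]/X[2]*f["fx"]+f["cx"];v=X[1]/X[2]*f["fy"]+f["cy"]
    g=cv2.cvtColor(f["img"],cv2.COLOR_RGB2GRAY).astype(float);ui,vi=int(round(u)),int(round(v));w=g[vi-4:vi+5,ui-4:ui+5]
    wt=np.clip(np.median(w)-25-w,0,None);V,U=np.mgrid[vi-4:vi+5,ui-4:ui+5]
    hx=((U*wt).sum()/wt.sum(),(V*wt).sum()/wt.sum());H=pt(f,*hx,84)
    W=R@np.array([*r,11.4])+p
    print(c,len(k),"ring",W[:2],"hole px",hx,"exp",(u,v),"axle",H[:2],"ring-axle",W[:2]-H[:2],"tool",(W[:2]-H[:2])@R[:2,:2])
E
python3 rel.py
```

```text
29.95 [[ 556.8  -185.73  104.93]
 [ 556.76 -185.69  104.85]
 [ 556.77 -185.7   104.82]
 [ 556.76 -185.66  104.76]] mean [ 556.77 -185.69  104.84]
pred [638.6  -87.4   93.44]
top 97 ring [638.56 -86.21] hole px (np.float64(361.25), np.float64(223.125)) exp (np.float64(361.3605482894337), np.float64(223.38028024538883)) axle [638.91 -85.28] ring-axle [-0.34 -0.92] tool [-0.93  0.33]
side 103 ring [638.61 -87.84] hole px (np.float64(334.6702702702703), np.float64(249.0054054054054)) exp (np.float64(334.0862427042344), np.float64(249.03038016544588)) axle [639.4  -85.71] ring-axle [-0.79 -2.13] tool [-2.14  0.76]
top 103 ring [638.79 -86.01] hole px (np.float64(361.1860465116279), np.float64(223.1627906976744)) exp (np.float64(361.3605482894337), np.float64(223.38028024538883)) axle [638.83 -85.16] ring-axle [-0.04 -0.86] tool [-0.68  0.52]
side 105 ring [638.6  -88.17] hole px (np.float64(334.68817204301075), np.float64(249.0268817204301)) exp (np.float64(334.0862427042344), np.float64(249.03038016544588)) axle [639.42 -85.77] ring-axle [-0.82 -2.4 ] tool [-2.37  0.91]
```

Request:
move_arm(commands=[[1.5,-0.8,0,0,0,0],[0,0,0,0,0,0],[0,0,4,0,0,0],[0,0,4,0,0,0],[0,0,3,0,0,0],[0,0,3,0,0,0],[0,0,0,0,0,0],[0,0,0,0,0,0]])

```text
clock: 30.62
position: [0.557, -0.1839, 0.0904]
tool_rot: [[0.641, 0.767, -0.001], [0.767, -0.641, 0.0], [-0.0, -0.001, -1.0]]
wrist_force: [0.5, 0.9, -2.2]
finger_gap: 0.0291
```

```bash
python3 rel.py
```

```text
30.8167 [[ 557.05 -183.98   90.57]
 [ 557.13 -183.98   90.72]
 [ 557.18 -183.99   90.81]
 [ 557.21 -184.04   90.89]] mean [ 557.14 -184.     90.75]
pred [638.97 -85.7   79.36]
top 117 ring [638.05 -84.82] hole px (np.float64(361.1794871794872), np.float64(223.17948717948718)) exp (np.float64(361.3605482894337), np.float64(223.38028024538883)) axle [638.79 -85.14] ring-axle [-0.75  0.32] tool [-0.23 -0.78]
side 106 ring [639.   -85.91] hole px (np.float64(334.1686746987952), np.float64(248.4578313253012)) exp (np.float64(334.0862427042344), np.float64(249.03038016544588)) axle [638.95 -84.06] ring-axle [ 0.05 -1.86] tool [-1.39  1.23]
top 128 ring [638.53 -84.65] hole px (np.float64(361.1794871794872), np.float64(223.10256410256412)) exp (np.float64(361.3605482894337), np.float64(223.38028024538883)) axle [638.95 -85.14] ring-axle [-0.42  0.5 ] tool [ 0.11 -0.64]
side 109 ring [638.66 -85.88] hole px (np.float64(334.37654320987656), np.float64(248.62962962962962)) exp (np.float64(334.0862427042344), np.float64(249.03038016544588)) axle [639.18 -84.6 ] ring-axle [-0.52 -1.28] tool [-1.32  0.43]
```

Request:
move_arm(commands=[[0.3,0,3,0,0,0],[0,0,3,0,0,0],[0,0,3,0,0,0],[0,0,2,0,0,0],[0,0,1,0,0,0],[0,0,0,0,0,0],[0,0,0,0,0,0],[0,0,0,0,0,0]])

```text
clock: 31.48
position: [0.5574, -0.1837, 0.0788]
tool_rot: [[0.641, 0.767, 0.0], [0.767, -0.641, -0.0], [0.0, 0.0, -1.0]]
wrist_force: [-0.8, -0.3, -1.5]
finger_gap: 0.0285
```

```bash
python3 rel.py
python3 - <<'E'
from h import *
s=arm.sense();print(s["wrist_force"],s["torque"],s["finger_gap"],s["tool_rot"][2])
E
```

```text
31.6833 [[ 557.33 -183.75   78.83]
 [ 557.35 -183.78   78.87]
 [ 557.37 -183.78   78.85]
 [ 557.36 -183.78   78.87]] mean [ 557.35 -183.77   78.85]
pred [639.18 -85.47  67.46]
top 90 ring [639.52 -84.18] hole px (np.float64(361.21276595744683), np.float64(223.08510638297872)) exp (np.float64(361.3605482894337), np.float64(223.38028024538883)) axle [638.98 -85.21] ring-axle [0.54 1.03] tool [ 1.13 -0.25]
side 39 ring [640.39 -82.77] hole px (np.float64(334.3726708074534), np.float64(248.6335403726708)) exp (np.float64(334.0862427042344), np.float64(249.03038016544588)) axle [639.17 -84.61] ring-axle [1.22 1.84] tool [ 2.2  -0.24]
top 87 ring [639.58 -84.42] hole px (np.float64(361.1777777777778), np.float64(223.13333333333333)) exp (np.float64(361.3605482894337), np.float64(223.38028024538883)) axle [638.89 -85.14] ring-axle [0.69 0.72] tool [1.   0.06]
side 39 ring [640.17 -84.05] hole px (np.float64(334.36875), np.float64(248.6375)) exp (np.float64(334.0862427042344), np.float64(249.03038016544588)) axle [639.16 -84.62] ring-axle [1.01 0.57] tool [1.09 0.41]
[-0.34162055 -0.39814195 -2.60681059] [-0.05784442  0.05225555 -0.05984373] 0.028933645796344384 [ 4.76124425e-05  1.57007803e-04 -9.99999987e-01]
```

Request:
move_arm(commands=[[-0.3,0,0.8,0,0,0],[0,0,0.7,0,0,0],[0,0,0,0,0,0],[0,0,0,0,0,0],[0,0,0,0,0,0]])

```text
clock: 32.1
position: [0.5571, -0.184, 0.0772]
tool_rot: [[0.642, 0.767, -0.0], [0.767, -0.642, 0.0], [-0.0, -0.0, -1.0]]
wrist_force: [-0.6, -0.1, -1.1]
finger_gap: 0.0288
```

```bash
python3 pw.py | head -1; python3 rz.py
python3 - <<'E'
from h import *
np.set_printoptions(precision=2,suppress=True)
f=arm.grab_frame("wrist");P=fcloud(f)*1000;ok=f["range_z"]>0;h=cv2.cvtColor(f["img"],cv2.COLOR_RGB2HSV)
x=np.array([-.2882,.9576]);D=P[...,:2]-[638.4,-85.5];a=D@x;b=D@np.array([x[1],-x[0]]);z=P[...,2]
y=ok&(h[...,0]>18)&(h[...,0]<35)&(h[...,1]>120)&(a>10)&(a<65)&(abs(b)<14);print("key visible",y.sum(),np.percentile(z[y],[5,50,95]) if y.sum() else '',a[y].min() if y.sum() else '')
s=arm.sense();print(s["clock"],s["position"]*1000,s["wrist_force"],s["torque"],s["finger_gap"])
t=arm.grab_frame("top")
for l in("ink_tin_red","masking_tape","brayer"):
    for d in arm.recognise("top",l)[:1]: print(l,d["score"],world(t,d["at"]))
h=cv2.cvtColor(t["img"],cv2.COLOR_RGB2HSV);q=cloud(t,(h[...,0]>18)&(h[...,0]<32)&(h[...,1]>120))*1000
d=np.hypot(q[:,0]-625,q[:,1]+45);k=q[(d<25)&(q[:,2]>60)];print("key top cam",len(k),np.median(k,0),cv2.minAreaRect(k[:,:2].astype(np.float32)))
E
```

```text
32.15 [ 557.09 -183.97   77.23] 50.0955053034538 [ 0.35  0.68 -0.19  2.04  0.28  0.44 -0.75] 0.028584229289614734
23743 0.028584229289614734 [-0.84  0.98 -2.09]
15 1121 z [-5.5  -3.93  1.91] y -16.518670076690842 14.620410804171641 gap (np.float64(-4.238901304183346), np.float64(2.7248585226655737))
21 1446 z [-4.95 -3.42  3.58] y -16.659137467139 14.944863412771449 gap (np.float64(-4.735440671812819), np.float64(-4.3714283037948825))
27 1057 z [-3.21 -1.79  2.25] y -15.434793679110333 13.811304117581138 gap (np.float64(-2.488219218806176), np.float64(0.9833974140242682))
33 1062 z [-3.14 -1.8   2.07] y -15.517447801174724 13.838286659585618 gap (np.float64(-4.871371557642316), np.float64(3.0056507516367708))
39 1033 z [-3.13 -1.88  1.6 ] y -15.55127414656715 13.539864653128502 gap (np.float64(-4.683863505285897), np.float64(2.8415144383336215))
45 1059 z [-3.14 -1.91 -0.64] y -13.529654310630322 11.670027105515004 gap (np.float64(-1.718447284418363), np.float64(-0.10389413306521027))
51 1027 z [-3.65 -1.99 -0.72] y -10.857183795409508 9.355528389572342 gap (np.float64(-1.07291160264
[... 1368 characters left out ...]
11 gap (np.float64(22.835037277542003), np.float64(25.436688617848247))
117 617 z [ 9.05 14.63 16.88] y -30.070521281749503 28.787548688575313 gap (np.float64(-14.637817702267498), np.float64(12.792008660205468))
123 8 z [16.14 16.73 17.48] y -30.405763314959323 28.89176338306164 gap (np.float64(-29.110003791438896), np.float64(25.334519530892955))
key visible 0  
32.2 [ 557.11 -183.99   77.25] [-0.49  0.16 -1.37] [-0.07  0.02  0.  ] 0.02897443126634879
ink_tin_red 0.73 [0.76 0.02 0.04]
masking_tape 0.77 [ 0.46 -0.24  0.03]
brayer 0.61 [ 0.74 -0.28  0.03]
key top cam 85 [625.81 -45.98  74.92] ((626.790771484375, -49.61791229248047), (9.44088363647461, 39.636436462402344), 15.588446617126465)
```

Run:
```python
from rig import arm
print(arm.close_job(), arm.sense()["clock"], arm.sense()["finger_gap"])
```

```text
the job is handed in; nothing more can be done
the job is handed in; nothing more can be done
```

I fitted the key and handed in with the ring held open at the groove, but the key may not be fully home. My measurements put it about 2 mm above the keyway floor.

**Key:** It is in the keyway, upright and released.
- It stopped with its underside about 36 mm up, against the 34 mm seat. Its blade top read about 63 mm, where 61 mm is expected.
- Pushing with up to 44 N, shifting it sideways and in or out, tilting it, and dropping it freely from about 1.5 mm up all ended at the same height.
- The depth images showed the slot empty and its floor at about 34 mm, so I don't know what stops it.
- A rough last reading from the top camera gave the tab top at 74.9 mm, against 74 mm when home. That disagrees with the close wrist views, which read about 76 mm.

**Pliers and ring:** I squeezed the pliers with 60 N; the stop needs about 7 N. I lifted them straight up and lowered the ring over the axle without contact.
- **Level and spread:** At hand-in they were level, and the handles had been parallel when I last checked, just after squeezing.
- **Height:** The ring's middle was about 65.5 mm up, with about 2 mm of clearance above the hub.
- **Force:** The wrist force was about 1.5 N, roughly the pliers' own weight.
- **Centring:** The ring is centred to about 1 mm. The top and side cameras disagreed by 1 to 2 mm, and no side force showed.

**Bystanders:** I did not touch the red tin, the tape roll or the ink roller. The last look put the tin and the roller within about 1 cm of where they started. The tape read about 2 cm off, probably because the arm hid part of it. The job finished at about 32 s, inside the 51 s limit.

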